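# Rock the angle gauge onto its red mark and hold it there

### The job

Take the blue angle gauge out of the slanted joist offcut by its black handle and stand it upright on its thin foot, squarely across the middle of the stud block's rounded crown, holding it level there until its swinging pointer hangs at the zero line. Then, keeping the foot resting on the crown, rock it sideways until the pointer settles on the red mark of its dial, and finish while still holding it there, steady. Leave the other things on the bench alone.

Things in the scene. Friction and masses are not known exactly. Their poses are not given: they have to be found in the camera images.
- gauge_handle (a point): centre of the gauge's black handle tab, 20 thick (x), 40 wide (y), 46 tall (z), 112 above the foot. Axes are the gauge's: +x out of the white dial, z foot to handle. At the start it leans back 0.35 rad from vertical, handle towards its -x, dial looking up and forward; the upper 80 mm are clear all round
- gauge_foot (a point): centre of the gauge's underside (flat, 110 along y by 24 along x), same axes
- pointer (a joint): angle of the gauge's hanging black pointer against the case, rad, about the gauge's +x; 0 = at the long black zero line. A damped pendulum: rocking the handle towards the gauge's +y by an angle a makes it settle at +a in about 1 s. Pivot 78 above the foot, pointer 54 long, on the dial face
- mark (a joint): angle of the red mark on the dial, rad, same zero and sense as the pointer (positive: from the zero line towards the gauge's +y); set beforehand between 0.14 and 0.26, stays put
- pointer_tip (a point): tip of the pointer, 54 from the pivot, just in front of the dial
- red_mark (a point): centre of the red mark (5.6 wide) at the same 54 radius; the tip lies here when the pointer is on the mark
- crown_top (a point): top, at mid-length, of the fixed stud block's rounded crown, 67 above the bench. Block 110 (x) by 150 (y) by 45 high; the crown is a round back of radius 35 along its whole x, 22 above the flat shoulders. The gauge's x goes along this x. Steel stops 30 high stand at its y ends
- stud: that same stud block, fixed; origin at the centre of its underside, same axes as crown_top
- joist: darker joist offcut, fixed, 150 x 160; its slanted rebate (back board 45 high, front lip 8 high) holds the gauge's lower part, foot 52 above the bench. Origin under its middle on the bench, axes as the gauge's apart from the lean. Draw the gauge out along its own z by 60 or more
- gauge: the angle gauge: flat blue case 24 thick (x), 110 wide (y), 90 high (z) with a black handle tab on top, 136 high in all, 0.23 to 0.37 kg; origin at the centre of its foot, same axes as gauge_handle
- glue_bottle: white glue bottle, 56 dia x 150, standing (mm); a bystander, leave it
- batten: loose pale batten 200 x 45 x 22 (mm); a bystander, leave it
- mallet: rubber-headed mallet lying, about 215 long, head 56 dia (mm); a bystander, leave it
- chisel: green-handled chisel lying, about 230 long (mm); a bystander, leave it
- sanding_block: cork sanding block 100 x 60 x 35 (mm); a bystander, leave it
Mind the look-alikes: they are no part of the job. There is more than one size of the gauge; the one meant has the size given above. What is shaped like the stud but purple is not meant.

How it is judged:
By the outcome, as a careful person would: the job done as asked, in the order asked, and still so for the second after the job is handed in, while the arm keeps its last pose, push and grip.
It also fails if it takes over 51 s, if anything falls off the work surface, if the arm or the gripper's body presses on something with over 40 N, if the wrist force passes 120 N, or if a joint passes its speed limit or range.

### The arm

A 6-joint arm with a two-finger parallel gripper is mounted at the origin on the work surface. World frame = base frame: x ahead of the robot, y to its left, z up, the work surface at z = 0. Lengths are in m, angles in rad, forces in N, time in s.
With the tool pointing down it reaches from about 0.25 to 0.775 m from the base axis. Payload 4 kg.
Tool frame: the origin (TCP) lies midway between the tips of the shut fingers; the grasp point (between the pads) lies 19 mm behind it (robot.pinch_z is the distance from the TCP to the grasp point, in m); x points along the fingers, y is the direction in which the jaws open and shut, and the axes are right-handed (so a half turn about x gives the same grasp; the last joint's range is limited). The gripper opens to 94 mm and grips with 3 to 60 N. Pads are 16 mm wide; open, the fingers measure 119 mm over their backs; the gripper's body (75 mm by 177 mm) begins 78 mm behind the grasp point.
Start: joints at [-1.292, 0.087, 1.371, -0, 1.684, -0.103], TCP at [0.205, -0.51, 0.166] pointing down, gripper open.
Joint ranges: [-3.1, 3.1], [-0.76, 2.03], [0.27, 2.55], [-1.08, 4.22], [0.17, 2.65], [-2.57, 2.57]. Speed limits (rad/s): [2.79, 2.79, 3.14, 3.14, 3.14, 3.14].

### API

Orientations are given as [roll, pitch, yaw] about the fixed x, y, z axes, in that order (R = Rz(yaw) Ry(pitch) Rx(roll)).
In Python, from bench import robot, imaging gives the robot as it stands. The module is installed in compiled form; this text tells all that it offers.
- The arm moves only by the tool drive_tool, never from a script. Its argument "commands" is a list that holds one entry, the list of rows, each a list of 4 numbers: the shift along the tool's x, y, z as a fraction of full scale, then the turn about the tool's x as a fraction of full scale. A call has 1 to 20 rows; each row shifts and turns the commanded pose from where the row before left it, along the tool's axes as they then stand; what a row does not reach is not made up. Full scale, the value 1, is 0.25 m for a shift and 360 degrees for a turn. A row lasts 1/10 s, in which the tool goes at most 50 mm and 8.59 degrees, less where a joint would pass 70% of its speed; a pose out of reach is approached as far as the arm can. A call with a number of a shift or a turn outside -1 to 1 is refused whole. A call with a gripper value outside its range is refused whole. "grip" is the opening, from 0 (shut) to 1 (fully open), set as the call begins (left out, the last holds). The fingers move at their own pace and stop on an object; the grip force is fixed at half the most. Time passes only in rows, so rows that do not move let the fingers close. It gives the time, the measured TCP pose, the force and the opening at its end, in the units of the state.
- robot.get_obs(): the state, without advancing time (a new reading comes with each control period).
- imaging.snapshot(name): name is "scene" or "top"; returns a dict with "pixels" (384x512x3 uint8, red, green, blue), "z_map" (384x512 float32, m along the optical axis (not along the pixel's ray), 0 where there is no reading), "mtx" (3x3 intrinsics, pixels), "extrinsics" (4x4, takes a point from world to camera coordinates). Camera axes: x right, y up, looking along -z (the intrinsics and any distortion apply to the point x, -y, -z); pixel columns grow to the right and rows downward; lengths in m; the calibration is good to about 2 mm. A picture is of the moment at which its call begins.
- robot.close_job(): hands the job in, once; it reports no verdict.
The state is a dict: "time": time; "joint_positions": joint angles; "qvel": joint speeds; "joint_torque": joint torques, N m; "tool_pos": TCP position; "ee_rot": TCP orientation; "wrist_force": force on the tool from outside, world axes, zero at the start; "wrist_torque": the same for the moment, N m; "width": finger opening in m.
Only numpy, scipy, OpenCV 4.12 (cv2) and the standard library are available. Lean on these libraries where they do the work, as an engineer would, in place of code of your own. Each camera call takes 0.05 s, during which the arm holds its last target.

## Working session

There is one attempt and no reset: what is moved stays moved. The work goes in short steps, Python scripts to look and compute and a tool call to move; the robot and the scene stay as the last step left them, time stands still between calls to the robot, and variables do not carry over. Pictures are saved under pics/ and viewed, and the job is handed in when it is done.

Besides the shell and the picture viewer there is one more tool, called after "Request:" as name(argument=value, ...) on one line, values as JSON. drive_tool: Moves the arm, as the interface text tells. Shift numbers are shares of 0.25 m and turn numbers shares of 360 degrees, none past 1 either way. Its arguments: {"type":"object","properties":{"commands":{"type":"array","items":{"type":"array","items":{"type":"array","items":{"type":"number","minimum":-1,"maximum":1}}}},"grip":{"type":"number"}},"required":["commands"]}

```bash
mkdir -p pics
cat > h.py <<'E'
import numpy as np, cv2
from bench import robot, imaging
from scipy.spatial.transform import Rotation as R
def snap(n, save=None):
    s=imaging.snapshot(n)
    if save: cv2.imwrite('pics/'+save, cv2.cvtColor(s['pixels'],cv2.COLOR_RGB2BGR))
    return s
def cloud(s):
    z=s['z_map'];K=s['mtx'];E=s['extrinsics']
    v,u=np.mgrid[:384,:512]
    x=(u-K[0,2])/K[0,0]*z; y=(v-K[1,2])/K[1,1]*z
    P=np.stack([x,-y,-z,np.ones_like(z)],-1)
    return (P@np.linalg.inv(E).T)[...,:3]
def proj(s,p):
    c=s['extrinsics']@np.append(p,1); K=s['mtx']
    return K[0,0]*c[0]/-c[2]+K[0,2], K[1,1]*-c[1]/-c[2]+K[1,2]
def ray(s,u,v):
    K=s['mtx'];Ei=np.linalg.inv(s['extrinsics'])
    d=np.array([(u-K[0,2])/K[0,0],-(v-K[1,2])/K[1,1],-1])
    return Ei[:3,3], Ei[:3,:3]@d
E
python3 - <<'E'
from h import *
o=robot.get_obs();print(o)
for n in('scene','top'):
    s=snap(n,n+'0.png');np.savez(n+'0.npz',**s);print(s['mtx'],s['extrinsics'])
print([a for a in dir(robot) if a[0]!='_'],robot.pinch_z)
E
```

```text
{'time': 0.0, 'joint_positions': array([-1.29210151e+00,  8.79734160e-02,  1.37225366e+00, -7.70561213e-06,
        1.68362534e+00, -1.03068672e-01]), 'qvel': array([ 0.00088938, -0.00061154, -0.00060304,  0.00100383, -0.00066543,
       -0.00058292]), 'joint_torque': array([-8.58016465e-04, -3.40180600e+01, -3.02429795e+01,  7.17280945e-02,
        3.28104885e-02, -1.78558835e-04]), 'tool_pos': array([ 0.20473597, -0.50977372,  0.16489455]), 'ee_rot': array([-1.67047591,  1.56853655,  1.85287937]), 'wrist_force': array([-0.35553926,  0.13649746, -0.50889351]), 'wrist_torque': array([ 0.0428524 ,  0.03696977, -0.00180201]), 'width': 0.09381264205144718}
[[450.87125093   0.         256.75165432]
 [  0.         450.87125093 192.48923418]
 [  0.           0.           1.        ]] [[ 0.33866644  0.94085431  0.0099102  -0.15753014]
 [-0.60485806  0.20963039  0.76824595  0.20275719]
 [ 0.72073003 -0.26617339  0.64007808 -1.73934558]
 [ 0.          0.          0.          1.        ]]
[[367.54564565   0.         253.23035204]
 [  0.         367.54564565 187.46690032]
 [  0.           0.           1.        ]] [[ 0.00280786 -0.99998625 -0.00442825  0.0074869 ]
 [ 0.99722213  0.00247044  0.07444414 -0.49545759]
 [-0.07443218 -0.00462497  0.99721535 -1.21403383]
 [ 0.          0.          0.          1.        ]]
['IKError', 'close_job', 'get_obs', 'pinch_z'] 0.0188
```

View pics/scene0.png

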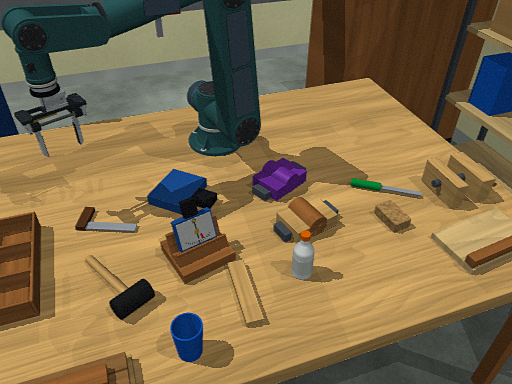

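View pics/top0.png

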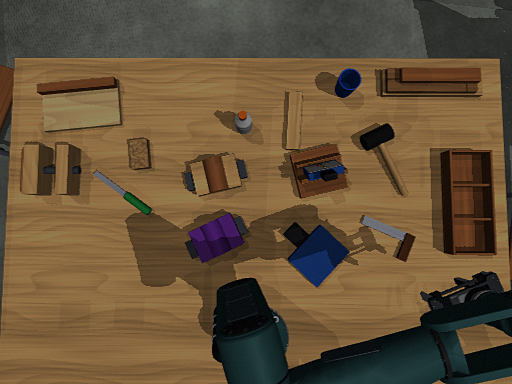

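Run:
```python
from h import *
s=dict(np.load('scene0.npz'));t=dict(np.load('top0.npz'))
a=cv2.cvtColor(s['pixels'],cv2.COLOR_RGB2BGR)[190:300,150:350]
cv2.imwrite('pics/sz.png',cv2.resize(a,None,fx=4,fy=4,interpolation=cv2.INTER_CUBIC))
b=cv2.cvtColor(t['pixels'],cv2.COLOR_RGB2BGR)[130:230,170:370]
cv2.imwrite('pics/tz.png',cv2.resize(b,None,fx=4,fy=4,interpolation=cv2.INTER_CUBIC))
P=cloud(t)
print('table z',np.median(P[100:120,150:200,2]))
for v in range(150,200,4): print(v,' '.join('%4d'%(1000*P[v,u,2]) for u in range(184,250,3)))
for v in range(140,204,3): print(v,' '.join('%4d'%(1000*P[v,u,2]) for u in range(286,354,3)))
```

```text
table z -0.0004112930686920313
150    0   -1   -2    6   -3   -1   -2    2    0    0    2    0    0    3    0    1   -3    2   -4    0    0    2
154    2   -1    2    4   -1    3    0    1    0   -2    0    1    1   -1   -3   41   41    0   -2    0   -1   -1
158    1    0   -2    0   -5   -3    0    3   65   68   66   62   49   43   44   44   43    5   -1    0    0   -5
162    3   -2    5    2   45   42   46   57   63   66   66   60   57   48   43   47   46   42   33   22   32    0
166    0   -2    1   42   43   48   47   59   59   65   62   65   58   45   45   45   43   47   30   31   29    3
170    2   -3    0   46   52   44   45   52   59   67   68   62   57   51   41   39   46   48   -1   26   29    2
174    1   35   28   47   45   44   42   46   59   69   65   64   61   59   39   42   43   47   44   30   28   -5
178    2   27   31   45   46   44   46   40   54   65   63   61   64   57   47   45   43   44   43   24    1    0
182    0   31   31   29   47   42   44   44   53   60   64   68   64   61   52   44   45   44   43   -3   -1    2
186    0   33   29   30   47   40   42   45
[... 2330 characters left out ...]
    0   -1   19   38   34   32   38   33   36   32   34   28   31   36   34   35   34    1    0    1   -4
191    1   -2   -1    3   -1   33   31   33   32   31   36   32   31   29   34   -1   -3    0    1   -3   -1    0    0
194   -1    1    0    2    0   26   33   29   33   35   35    0    1   -3   -2   -2    2    1   -3    0    0   -4    0
197    7   -3    0    0    4   31   34   -6    1    3   -2    0    0   -3   -2    1    2   -2    3    3   -1   -1   -2
200    3    0   -3    0   -2    0   -1    2    1    2    3    0   -1   -1    1   -2   -2   -3    0   -4   -2    1   -6
203   -1   -3   -1   -2   -4    0    0    0    0    1    1   -1   -1    0    0    0    2   -2   -3   -3   -1   -3    0
```

View pics/sz.png

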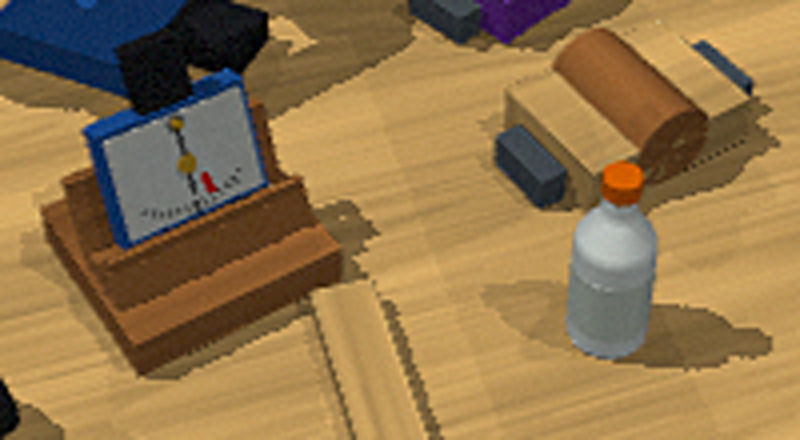

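View pics/tz.png

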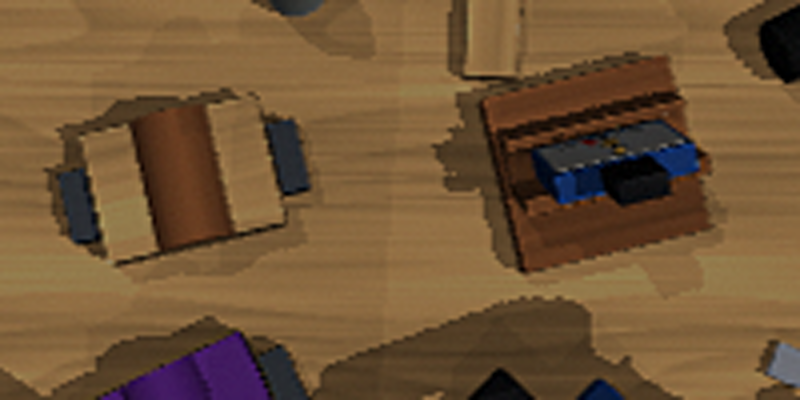

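```bash
cat > meas.py <<'E'
from h import *
s=dict(np.load('scene0.npz'));t=dict(np.load('top0.npz'))
P=cloud(t);Q=cloud(s)
def box(P,m): 
    p=P[m][:,:2].astype(np.float32); (c,wh,a)=cv2.minAreaRect(p*1000); return np.round(c,1),np.round(wh,1),round(a,2),len(p)
def roi(P,x0,x1,y0,y1): return (P[...,0]>x0)&(P[...,0]<x1)&(P[...,1]>y0)&(P[...,1]<y1)
print('joist px 319,170',P[186,319],'stud',P[174,215])
st=P[174,215];
m=roi(P,st[0]-.13,st[0]+.13,st[1]-.14,st[1]+.14)&(P[...,2]>.038)&(P[...,2]<.09); 
def clean(m):
    n,l,stt,_=cv2.connectedComponentsWithStats(m.astype(np.uint8)); k=1+np.argmax(stt[1:,4]); return l==k
print('stud>38',box(P,clean(m)))
mc=clean(m)&(P[...,2]>.052); print('crown>52',box(P,mc),P[mc].mean(0))
# crown axis via PCA of residual: fit circle cylinder later
j=P[186,319]
m=roi(P,j[0]-.13,j[0]+.13,j[1]-.14,j[1]+.14)
print('joist low',box(P,clean(m&(P[...,2]>.022)&(P[...,2]<.045))), box(P,clean(m&(P[...,2]>.022))))
m2=m&(P[...,2]>.165)
print('handle top',box(P,m2),P[m2].mean(0))
m3=roi(Q,j[0]-.13,j[0]+.13,j[1]-.14,j[1]+.14)&(Q[...,2]>.165)
print('scene handle top',box(Q,m3),Q[m3].mean(0))
# dial plane in scene
px=s['pixels'].astype(int); w=(px.min(2)>120)&(np.ptp(px,axis=2)<40)&roi(Q,j[0]-.1,j[0]+.1,j[1]-.1,j[1]+.1)&(Q[...,2]>.06)
w=clean(w);p=Q[w];c=p.mean(0);n=np.linalg.svd(p-c)[2][2]; print('dial',c,n,len(p), 'yaw',np.degrees(np.arctan2(n[1],n[0])))
# stud crown cylinder fit by scipy
from scipy.optimize import least_squares
pts=[]
for A in(P,Q):
    mm=roi(A,st[0]-.09,st[0]+.09,st[1]-.1,st[1]+.1)&(A[...,2]>.052)&(A[...,2]<.075); a=A[mm]; pts.append(a)
for a in pts+[np.vstack(pts)]:
    def f(q):
        d=np.array([np.cos(q[0]),np.sin(q[0])]); l=-(a[:,0]-st[0])*d[1]+(a[:,1]-st[1])*d[0]-q[1]
        return np.hypot(l,a[:,2]-q[2])-.035
    r=least_squares(f,[.2,0,.032],loss='soft_l1',f_scale=.003); q=r.x
    d=np.array([np.cos(q[0]),np.sin(q[0])]); al=(a[:,:2]-st[:2])@d; 
    mid=(np.percentile(al,1)+np.percentile(al,99))/2
    print('cyl yaw',np.degrees(q[0]),'off',q[1],'zc',q[2],'ext',np.percentile(al,[1,99]),'mid',st[:2]+mid*d+q[1]*np.array([-d[1],d[0]]))
E
python3 meas.py; python3 -c "
from h import *
o=robot.get_obs();print(R.from_euler('xyz',o['ee_rot']).as_matrix())"
```

```text
joist px 319,170 [ 0.49953738 -0.20859485  0.03586939] stud [0.53535968 0.13243989 0.0650794 ]
stud>38 (array([537.1, 134.2]), array([110.5, 150.2]), 13.57, 1527)
crown>52 (array([533.9, 147.7]), array([110.3,  87. ]), 13.62, 580) [0.53659633 0.13305558 0.06218426]
joist low (array([ 552.3, -208.8]), array([150. , 160.7]), 13.92, 1107) (array([ 552.3, -208.8]), array([150. , 160.7]), 13.92, 2154)
handle top (array([ 518.6, -217. ]), array([23.9, 39.4]), 13.5, 115) [ 0.51809157 -0.21639725  0.1775942 ]
scene handle top (array([ 523.3, -219.7]), array([26.7, 40.7]), 12.59, 143) [ 0.52635803 -0.21999209  0.17527517]
dial [ 0.56585153 -0.18153667  0.06924356] [ 0.94944574  0.28801048 -0.12491098] 8 yaw 16.87495922168595
cyl yaw 13.676537971575177 off 0.0008910938892471889 zc 0.03140442385071202 ext [-0.05263091  0.05583264] mid [0.53670447 0.13368423]
cyl yaw 13.558202124746067 off -0.0015683050701056193 zc 0.03133059659740963 ext [-0.05008697  0.05978851] mid [0.54044293 0.13205247]
cyl yaw 13.461551351250659 off -0.00015178636198137947 zc 0.0314790999934772 ext [-0.05178644  0.0591833 ] mid [0.53899184 0.13315324]
[[-5.78780468e-04  3.72666342e-01 -9.27965227e-01]
 [ 1.94227147e-03 -9.27963213e-01 -3.72666745e-01]
 [-9.99997946e-01 -2.01805261e-03 -1.86732221e-04]]
```

Request:
drive_tool(commands=[[[-0.2,0,0,0.0226],[-0.2,0,0,0],[0,-0.0696,-0.1266,0],[0,-0.0696,-0.1266,0],[0,-0.0696,-0.1266,0],[0,-0.0696,-0.1266,0],[0,-0.0696,-0.1266,0],[0,-0.0696,-0.1266,0],[0,-0.0696,-0.1266,0],[0,-0.0696,-0.1266,0],[0,-0.0696,-0.1266,0],[0,-0.0696,-0.1266,0],[0,-0.0696,-0.1266,0],[0,-0.0696,-0.1266,0],[0,0,0,0]]], grip=1)

```text
time: 1.6
tool_pos: [0.5263, -0.2141, 0.2646]
ee_rot: [-1.326, 1.568, 2.061]
wrist_force: [-0.2, 0.1, 0.4]
width: 0.094
```

```bash
cat > d.py <<'E'
from h import *
import sys
o=robot.get_obs();M=R.from_euler('xyz',o['ee_rot']).as_matrix();p=o['tool_pos']
print(o['time'],p.round(4),'ydir deg',np.degrees(np.arctan2(M[1,1],M[0,1])).round(2),'F',o['wrist_force'].round(1),'T',o['wrist_torque'].round(2),'w',o['width'].round(4))
print('q',o['joint_positions'].round(2))
if len(sys.argv)>3:
    t=np.array(list(map(float,sys.argv[1:4]))); print('frac',(M.T@(t-p)/.25).round(4))
E
python3 d.py .524 -.2166 .142
python3 - <<'E'
from h import *
s=snap('scene','s1.png');np.savez('s1.npz',**s)
t=snap('top','t1.png')
a=cv2.cvtColor(s['pixels'],cv2.COLOR_RGB2BGR)[130:290,120:320]
b=cv2.cvtColor(t['pixels'],cv2.COLOR_RGB2BGR)[110:230,220:420]
cv2.imwrite('pics/c1.png',cv2.resize(np.vstack([a,b]),None,fx=2.1,fy=2.1,interpolation=cv2.INTER_CUBIC))
E
```

```text
Traceback (most recent call last):
  File "d.py", line 4, in <module>
    print(o['time'],p.round(4),'ydir deg',np.degrees(np.arctan2(M[1,1],M[0,1])).round(2),'F',o['wrist_force'].round(1),'T',o['wrist_torque'].round(2),'w',o['width'].round(4))
                                                                                                                                                          ^^^^^^^^^^^^^^^^
AttributeError: 'float' object has no attribute 'round'
```

View pics/c1.png

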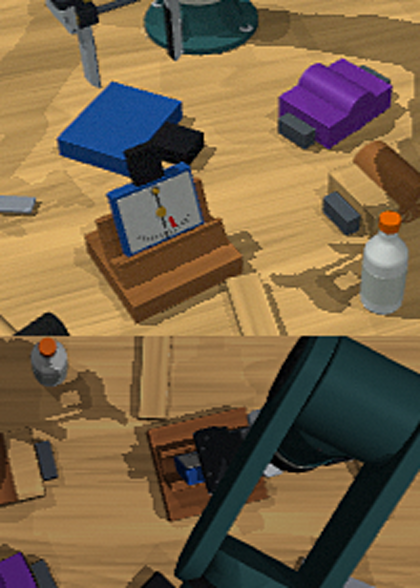

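```bash
sed -i "s/o\['width'\].round(4)/round(o['width'],4)/" d.py; python3 d.py .524 -.2166 .142
```

```text
1.7 [ 0.5242 -0.2169  0.2652] ydir deg -76.18 F [-0.2 -0.4 -0.2] T [ 0.01  0.01 -0.03] w 0.094
q [-0.49  0.13  1.13 -0.    1.88  0.84]
frac [ 4.929e-01 -1.200e-03 -4.000e-04]
```

Request:
drive_tool(commands=[[[0.12,0,0,0],[0.12,0,0,0],[0.1,0,0,0],[0.08,0,0,0],[0.05,0,0,0],[0.023,0,0,0],[0,0,0,0]]])

```text
time: 2.4
tool_pos: [0.5237, -0.2179, 0.1425]
ee_rot: [-0.447, 1.57, 2.933]
wrist_force: [0.3, -0.7, 0.8]
width: 0.0937
```

Request:
drive_tool(commands=[[[0,0,0,0],[0,0,0,0],[0,0,0,0],[0,0,0,0],[0,0,0,0],[0,0,0,0],[0,0,0,0]]], grip=0)

```text
time: 3.1
tool_pos: [0.5243, -0.2173, 0.1428]
ee_rot: [0.019, 1.571, -2.883]
wrist_force: [0.3, 1.1, -0.4]
width: 0.0413
```

```bash
python3 d.py
```

```text
3.1 [ 0.5243 -0.2173  0.1428] ydir deg -76.26 F [ 0.3  1.1 -0.4] T [0.18 0.05 0.03] w 0.0413
q [-0.49  0.13  1.37 -0.    1.64  0.84]
```

Request:
drive_tool(commands=[[[-0.0376,0,0.0137,0],[-0.0376,0,0.0137,0],[-0.0376,0,0.0137,0],[-0.0376,0,0.0137,0],[-0.0376,0,0.0137,0],[-0.0376,0,0.0137,0],[-0.0376,0,0.0137,0],[-0.0376,0,0.0137,0],[-0.0376,0,0.0137,0],[-0.1,0,0,0],[0,0,0,0],[0,0,0,0]]])

```text
time: 4.3
tool_pos: [0.4945, -0.2249, 0.2529]
ee_rot: [2.327, 1.569, -0.575]
wrist_force: [-1.1, -0.3, -0.3]
width: 0.0002
```

```bash
python3 d.py;python3 - <<'E'
from h import *
s=snap('scene','s2.png');np.savez('s2.npz',**s)
a=cv2.cvtColor(s['pixels'],cv2.COLOR_RGB2BGR)[110:290,100:350]
cv2.imwrite('pics/c2.png',cv2.resize(a,None,fx=3,fy=3,interpolation=cv2.INTER_CUBIC))
E
```

```text
4.3 [ 0.4945 -0.2249  0.2529] ydir deg -76.26 F [-1.1 -0.3 -0.3] T [-0.    0.02 -0.04] w 0.0002
q [-0.53  0.07  1.22 -0.    1.85  0.8 ]
```

View pics/c2.png

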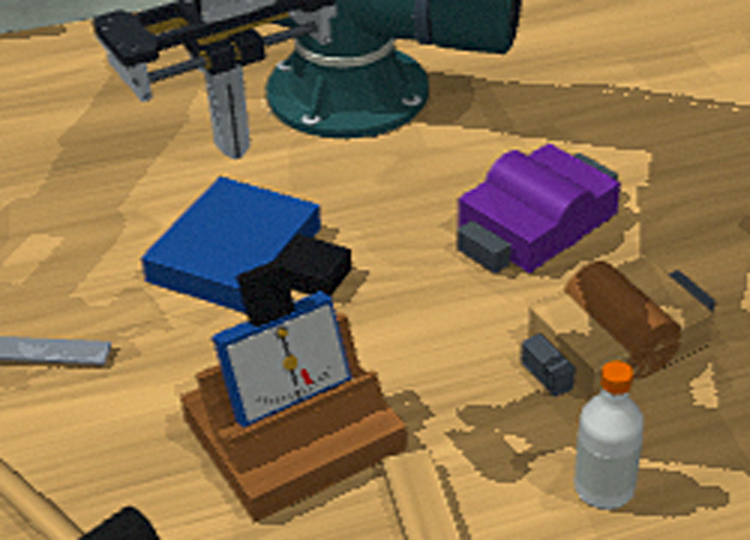

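```bash
python3 d.py .524 -.2168 .260
```

```text
4.35 [ 0.4942 -0.2246  0.2518] ydir deg -76.26 F [ 0.1 -0.4  0.1] T [ 0.01  0.02 -0.03] w 0.0006
q [-0.53  0.07  1.22 -0.    1.85  0.8 ]
frac [-0.0331 -0.0021 -0.1234]
```

Request:
drive_tool(commands=[[[0,0,-0.041,0],[0,0,-0.041,0],[0,0,-0.041,0],[0,0,0,0],[0,0,0,0],[0,0,0,0],[0,0,0,0],[0,0,0,0],[0,0,0,0],[0,0,0,0],[0,0,0,0],[0,0,0,0],[0,0,0,0]]], grip=1)

```text
time: 5.65
tool_pos: [0.5242, -0.2174, 0.2524]
ee_rot: [1.802, 1.571, -1.1]
wrist_force: [-1.1, -1.2, -0.3]
width: 0.0941
```

```bash
python3 d.py .524 -.2168 .141
```

```text
5.65 [ 0.5242 -0.2174  0.2524] ydir deg -76.26 F [-1.1 -1.2 -0.3] T [ 0.04 -0.03  0.02] w 0.0941
q [-0.49  0.13  1.16 -0.    1.86  0.84]
frac [ 4.458e-01 -2.600e-03  2.000e-04]
```

Request:
drive_tool(commands=[[[0.12,0,0,0],[0.12,0,0,0],[0.1,0,0,0],[0.06,0,0,0],[0.03,0,0,0],[0.016,0,0,0],[0,0,0,0]]])

```text
time: 6.35
tool_pos: [0.5245, -0.2176, 0.1415]
ee_rot: [2.362, 1.57, -0.54]
wrist_force: [0.7, 0.3, -0.3]
width: 0.0942
```

Request:
drive_tool(commands=[[[0,0,0,0],[0,0,0,0],[0,0,0,0],[0,0,0,0],[0,0,0,0],[0,0,0,0],[0,0,0,0],[0,0,0,0],[0,0,0,0],[0,0,0,0],[0,0,0,0]]], grip=0)

```text
time: 7.45
tool_pos: [0.5241, -0.2171, 0.1409]
ee_rot: [-1.442, 1.57, 1.939]
wrist_force: [-0.9, 1.4, 0.6]
width: 0.0369
```

```bash
python3 d.py;python3 - <<'E'
from h import *
s=snap('scene','s3.png');np.savez('s3.npz',**s)
a=cv2.cvtColor(s['pixels'],cv2.COLOR_RGB2BGR)[140:290,120:290]
cv2.imwrite('pics/c3.png',cv2.resize(a,None,fx=4,fy=4,interpolation=cv2.INTER_CUBIC))
E
```

```text
7.45 [ 0.5241 -0.2171  0.1409] ydir deg -76.25 F [-0.9  1.4  0.6] T [0.38 0.13 0.03] w 0.0369
q [-0.49  0.13  1.37  0.    1.64  0.84]
```

View pics/c3.png

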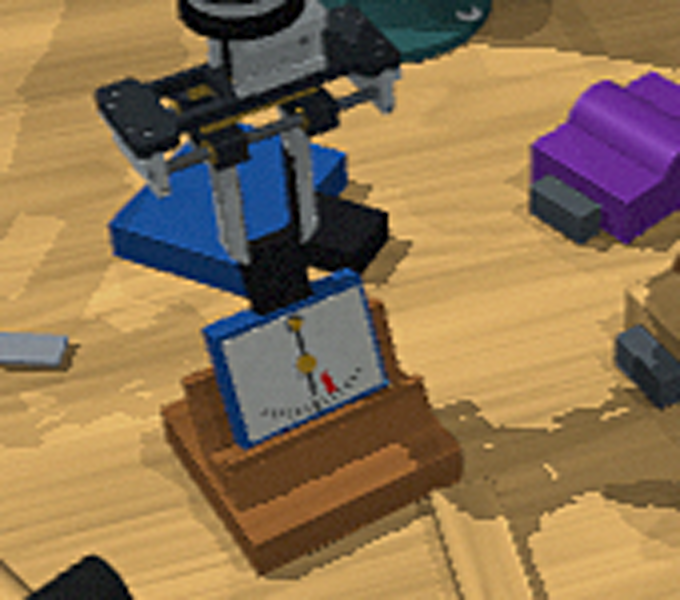

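Request:
drive_tool(commands=[[[0,0,0,0],[0,0,0,0],[0,0,0,0],[-0.02,0,0.007,0],[-0.02,0,0.007,0]]])

```text
time: 8.0
tool_pos: [0.5205, -0.2185, 0.1503]
ee_rot: [-0.203, 1.57, -3.105]
wrist_force: [0.9, -0.0, -3.5]
width: 0.0369
```

```bash
python3 d.py;python3 - <<'E'
from h import *
s=snap('scene','s4.png');np.savez('s4.npz',**s)
a=cv2.cvtColor(s['pixels'],cv2.COLOR_RGB2BGR)[140:290,120:290]
cv2.imwrite('pics/c4.png',cv2.resize(a,None,fx=4,fy=4,interpolation=cv2.INTER_CUBIC))
E
```

```text
8.0 [ 0.5205 -0.2185  0.1503] ydir deg -76.27 F [ 0.9 -0.  -3.5] T [ 0.05 -0.18 -0.02] w 0.0369
q [-0.5   0.12  1.36 -0.    1.66  0.83]
```

View pics/c4.png

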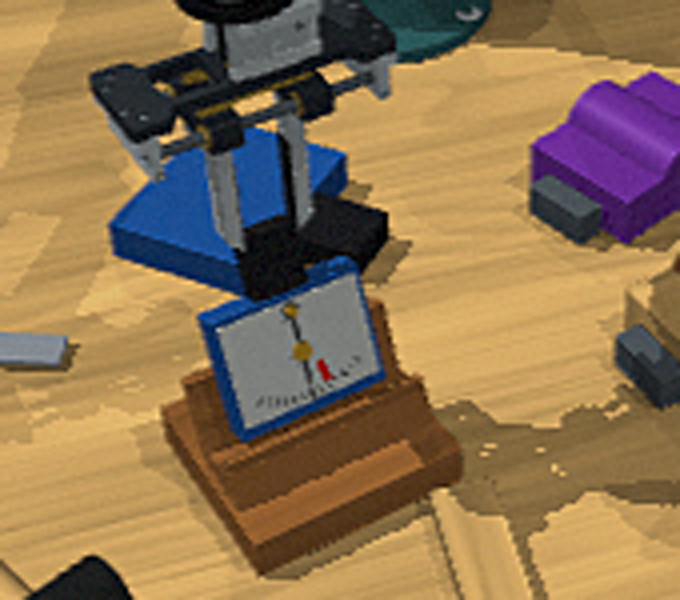

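Gauge rises with the gripper (case top moved from row ~300 to ~290 in the crop). Continue gently.

Request:
drive_tool(commands=[[[-0.0376,0,0.0137,0],[-0.0376,0,0.0137,0],[-0.0376,0,0.0137,0],[-0.0376,0,0.0137,0],[-0.0376,0,0.0137,0],[-0.0376,0,0.0137,0],[-0.0376,0,0.0137,0],[-0.06,0,0,0],[-0.06,0,0,0],[0,0,0,0],[0,0,0,0]]])

```text
time: 9.15
tool_pos: [0.4975, -0.224, 0.2469]
ee_rot: [2.281, 1.57, -0.62]
wrist_force: [-1.3, -0.3, -3.3]
width: 0.0374
```

```bash
python3 d.py;python3 - <<'E'
from h import *
s=snap('scene','s5.png');np.savez('s5.npz',**s)
a=cv2.cvtColor(s['pixels'],cv2.COLOR_RGB2BGR)[110:290,100:350]
cv2.imwrite('pics/c5.png',cv2.resize(a,None,fx=3,fy=3,interpolation=cv2.INTER_CUBIC))
E
```

```text
9.15 [ 0.4975 -0.224   0.2469] ydir deg -76.27 F [-1.3 -0.3 -3.3] T [-0.01 -0.05  0.01] w 0.0374
q [-0.53  0.08  1.22 -0.    1.84  0.8 ]
```

View pics/c5.png

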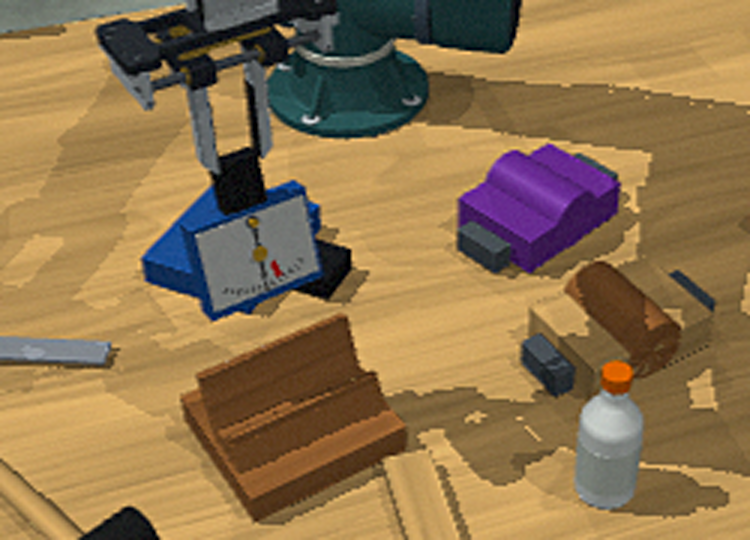

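```bash
cat > g.py <<'E'
from h import *
def gauge(s,c0,rad=.14):
    """dial plane & axes from scene camera near c0 (approx case centre)"""
    Q=cloud(s);px=s['pixels'];h=cv2.cvtColor(px,cv2.COLOR_RGB2HSV).astype(int)
    near=np.linalg.norm(Q-np.array(c0),axis=2)<rad
    w=near&(h[...,1]<60)&(h[...,2]>90)
    w=cv2.morphologyEx(w.astype(np.uint8),cv2.MORPH_OPEN,np.ones((3,3)))
    n,l,st,_=cv2.connectedComponentsWithStats(w); k=1+np.argmax(st[1:,4])
    m=l==k; p=Q[m]
    c=np.median(p,0); 
    for _ in range(3):
        n_=np.linalg.svd(p-p.mean(0))[2][2]; d=(p-p.mean(0))@n_; p=p[abs(d)<2.5*d.std()]
    if n_[0]<0:n_=-n_
    print('dial n',len(p),'c',p.mean(0).round(4),'normal',n_.round(3),'yaw',np.degrees(np.arctan2(n_[1],n_[0])).round(2),'lean',np.arcsin(n_[2]).round(3))
    return m,p.mean(0),n_
if __name__=='__main__':
    import sys
    s=dict(np.load(sys.argv[1])); m,c,n=gauge(s,list(map(float,sys.argv[2:5])))
    print(np.argwhere(m).min(0),np.argwhere(m).max(0))
E
python3 g.py s5.npz .53 -.217 .18; python3 g.py s4.npz .56 -.21 .12;python3 g.py s3.npz .56 -.21 .12
```

```text
dial n 428 c [ 0.5292 -0.2463  0.205 ] normal [0.943 0.243 0.227] yaw 14.46 lean 0.229
[183 166] [212 186]
dial n 416 c [ 0.5622 -0.238   0.1116] normal [0.909 0.222 0.352] yaw 13.74 lean 0.359
[217 175] [246 196]
dial n 418 c [ 0.5656 -0.2364  0.1018] normal [0.912 0.222 0.344] yaw 13.67 lean 0.351
[220 176] [249 197]
```

Run:
```python
from h import *
t=dict(np.load('top0.npz'));P=cloud(t)
th=np.radians(13.7);gx=np.array([np.cos(th),np.sin(th)]);gy=np.array([-gx[1],gx[0]])
for x in np.arange(.38,.6,.02):
    r=[]
    for y in np.arange(-.14,.08,.02):
        d=P[...,:2]-[x,y]; a=abs(d@gx);b=abs(d@gy); ok=P[...,2]>.012
        # clearance scaled: min over obstacles of max(a-.025,b-.055)
        c=np.maximum(a-.012,b-.055)[ok&(P[...,2]<.5)].min(); r.append('%4d'%(c*1000))
    print(round(x,2),*r)
```

```text
0.38  -11  -10   -5   -1    7   18    0  -11  -11  -11  -11  -11
0.4    4    8   13   18   23   22    6   -8  -11  -11  -11  -11
0.42   23   20   15   21   40   29   14    0    0   -8   -9   -4
0.44    5    1   -1   16   36   36   20   14   13    5   10   14
0.46  -11  -11   -7   11   31   43   29   34   21   24   25   20
0.48  -11  -11  -11    7   26   30   24   19   15   10    5    1
0.5  -11  -11  -11    2   22   30   11    0   -4   -8  -11  -11
0.52  -11  -11  -11   -2   17   15   10   -3  -11  -11  -11  -11
0.54  -11  -11  -11   -6   12   13   -5  -11  -11  -11  -11  -11
0.56  -11  -11  -11  -10    7   17   -1  -10  -11  -11  -11  -11
0.58  -11  -11  -11  -11    3   20    2  -11  -11  -11  -11  -11
```

Request:
drive_tool(commands=[[[0,-0.05,-0.003,0],[0,-0.0914,-0.003,0],[0,-0.0914,-0.003,0],[0,-0.0914,-0.003,0],[0,-0.0914,-0.003,0],[0,-0.0914,-0.003,0],[0,-0.0914,-0.003,0],[0,-0.0914,-0.003,0],[0,-0.041,0,0],[0,0,0,0],[0,0,0,0]]])

```text
time: 10.3
tool_pos: [0.4598, -0.0453, 0.2464]
ee_rot: [0.972, 1.57, -1.93]
wrist_force: [0.3, 0.0, -3.2]
width: 0.0373
```

```bash
python3 d.py;python3 - <<'E'
from h import *
s=snap('scene','s6.png');np.savez('s6.npz',**s)
a=cv2.cvtColor(s['pixels'],cv2.COLOR_RGB2BGR)[110:290,150:350]
cv2.imwrite('pics/c6.png',cv2.resize(a,None,fx=3,fy=3,interpolation=cv2.INTER_CUBIC))
E
python3 g.py s6.npz .48 -.04 .2
```

```text
10.3 [ 0.4598 -0.0453  0.2464] ydir deg -76.25 F [ 0.3  0.  -3.2] T [-0.03  0.01 -0.05] w 0.0373
q [-0.22 -0.11  1.41 -0.    1.84  1.11]
dial n 298 c [ 0.4891 -0.0671  0.209 ] normal [0.945 0.245 0.217] yaw 14.53 lean 0.219
[162 229] [183 246]
```

View pics/c6.png

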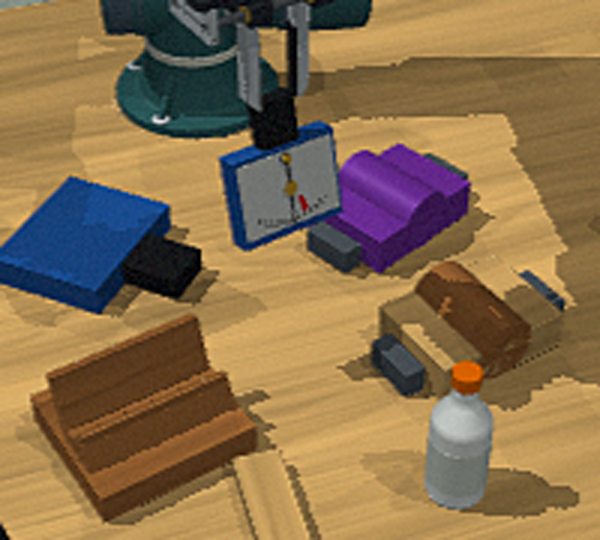

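Request:
drive_tool(commands=[[[0.08,0,0,0],[0.1,0,0,0],[0.1,0,0,0],[0.1,0,0,0],[0.1,0,0,0],[0.05,0,0,0],[0.02,0,0,0],[0.01,0,0,0],[0,0,0,0]]])

```text
time: 11.25
tool_pos: [0.4607, -0.0454, 0.1076]
ee_rot: [2.635, 1.569, -0.268]
wrist_force: [-0.1, 0.4, -3.3]
width: 0.0374
```

Request:
drive_tool(commands=[[[0.012,0,0,0],[0.012,0,0,0],[0.006,0,0,0]]])

```text
time: 11.55
tool_pos: [0.4601, -0.045, 0.0993]
ee_rot: [2.472, 1.57, -0.43]
wrist_force: [-0.4, 0.2, -3.7]
width: 0.0376
```

Request:
drive_tool(commands=[[[0.008,0,0,0],[0.004,0,0,0]]])

```text
time: 11.75
tool_pos: [0.4599, -0.045, 0.096]
ee_rot: [0.324, 1.571, -2.577]
wrist_force: [0.4, 0.4, -2.7]
width: 0.0373
```

Request:
drive_tool(commands=[[[0.004,0,0,0],[0.004,0,0,0]]])

```text
time: 11.95
tool_pos: [0.4606, -0.0448, 0.0955]
ee_rot: [3.074, 1.569, 0.172]
wrist_force: [-1.6, 0.7, 6.0]
width: 0.0374
```

Request:
drive_tool(commands=[[[0.002,0,-0.01,0],[0,0,-0.01,0],[0,0,-0.01,0],[0,0,-0.01,0],[0,0,-0.01,0]]])

```text
time: 12.45
tool_pos: [0.4737, -0.0416, 0.0962]
ee_rot: [2.998, 1.567, 0.097]
wrist_force: [-1.2, 2.5, 7.2]
width: 0.0376
```

```bash
python3 d.py;python3 - <<'E'
from h import *
s=snap('scene','s7.png');np.savez('s7.npz',**s)
E
python3 g.py s7.npz .48 -.04 .07
```

```text
12.45 [ 0.4737 -0.0416  0.0962] ydir deg -76.24 F [-1.2  2.5  7.2] T [ 0.4   0.37 -0.05] w 0.0376
q [-0.21 -0.06  1.66  0.    1.54  1.12]
dial n 256 c [ 0.4959 -0.0668  0.053 ] normal [0.965 0.236 0.114] yaw 13.71 lean 0.114
[206 232] [229 247]
```

Halved (0.22→0.114). Continue.

Request:
drive_tool(commands=[[[0,0,-0.01,0],[0,0,-0.01,0],[0,0,-0.01,0],[0,0,-0.01,0],[0,0,-0.007,0],[0,0,0,0]]])

```text
time: 13.1
tool_pos: [0.4851, -0.0387, 0.0959]
ee_rot: [3.046, 1.567, 0.145]
wrist_force: [-0.1, 1.9, 5.8]
width: 0.0376
```

```bash
python3 d.py;python3 - <<'E'
from h import *
s=snap('scene','s8.png');np.savez('s8.npz',**s)
a=cv2.cvtColor(s['pixels'],cv2.COLOR_RGB2BGR)[110:290,150:350]
cv2.imwrite('pics/c8.png',cv2.resize(a,None,fx=3,fy=3,interpolation=cv2.INTER_CUBIC))
E
python3 g.py s8.npz .48 -.04 .07
```

```text
13.1 [ 0.4851 -0.0387  0.0959] ydir deg -76.23 F [-0.1  1.9  5.8] T [ 0.43  0.28 -0.04] w 0.0376
q [-0.2  -0.03  1.63  0.    1.54  1.13]
dial n 233 c [ 0.5004 -0.0658  0.0517] normal [0.97  0.239 0.034] yaw 13.86 lean 0.034
[208 233] [229 247]
```

View pics/c8.png

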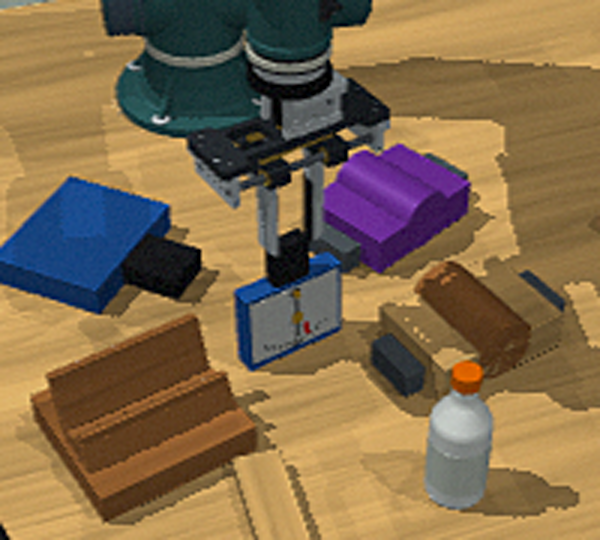

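Request:
drive_tool(commands=[[[0,0,-0.008,0],[0,0,-0.006,0],[0,0,0,0]]])

```text
time: 13.45
tool_pos: [0.4883, -0.0379, 0.0956]
ee_rot: [3.077, 1.567, 0.175]
wrist_force: [-0.6, 2.8, 5.0]
width: 0.0372
```

Request:
drive_tool(commands=[[[0,0,0,0],[0,0,0,0],[0,0,0,0],[0,0,0,0],[0,0,0,0],[0,0,0,0],[0,0,0,0],[0,0,0,0]]], grip=1)

```text
time: 14.25
tool_pos: [0.4869, -0.0385, 0.0937]
ee_rot: [1.532, 1.571, -1.37]
wrist_force: [-0.5, -0.3, 0.2]
width: 0.0936
```

```bash
python3 d.py;python3 - <<'E'
from h import *
s=snap('scene','s9.png');np.savez('s9.npz',**s)
a=cv2.cvtColor(s['pixels'],cv2.COLOR_RGB2BGR)[110:290,150:350]
cv2.imwrite('pics/c9.png',cv2.resize(a,None,fx=3,fy=3,interpolation=cv2.INTER_CUBIC))
E
python3 g.py s9.npz .48 -.04 .07
```

```text
14.25 [ 0.4869 -0.0385  0.0937] ydir deg -76.26 F [-0.5 -0.3  0.2] T [-0.02  0.03  0.01] w 0.0936
q [-0.19 -0.02  1.63 -0.    1.54  1.14]
dial n 231 c [ 0.5021 -0.0647  0.0509] normal [ 0.97   0.242 -0.011] yaw 13.99 lean -0.011
[208 234] [230 248]
```

View pics/c9.png

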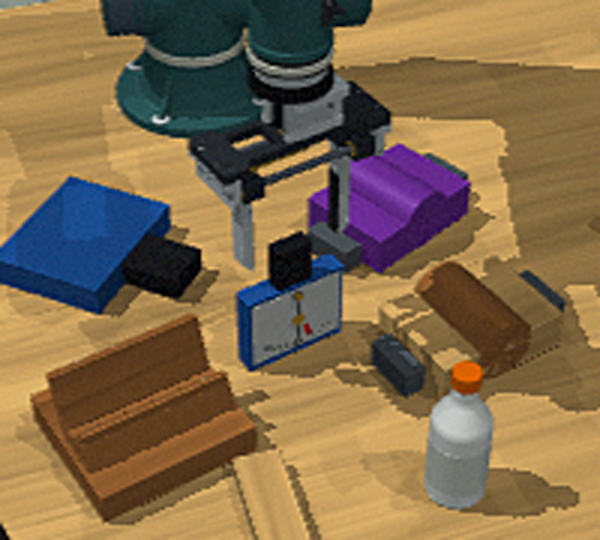

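Request:
drive_tool(commands=[[[-0.06,0,0,0],[-0.1,0,0,0],[-0.1,0,0,-0.01],[-0.08,0,0,-0.02],[0,0,0,-0.022],[0,0,0,-0.022],[0,0,0,-0.022],[0,0,0,-0.022],[0,0,0,-0.022],[0,0,0,-0.022],[0,0,0,-0.022],[0,0,0,-0.022],[0,0,0,-0.022],[0,0,0,-0.022],[0,0,0,0]]])

```text
time: 15.8
tool_pos: [0.4869, -0.0384, 0.1787]
ee_rot: [0.311, 1.571, -1.02]
wrist_force: [-0.4, -0.4, 1.1]
width: 0.0938
```

```bash
python3 d.py;python3 - <<'E'
from h import *
s=snap('scene','s10.png');np.savez('s10.npz',**s)
t=snap('top','t10.png');np.savez('t10.npz',**t)
a=cv2.cvtColor(s['pixels'],cv2.COLOR_RGB2BGR)[150:240,200:300]
b=cv2.cvtColor(t['pixels'],cv2.COLOR_RGB2BGR)[130:220,220:320]
cv2.imwrite('pics/c10.png',cv2.resize(np.hstack([a,b]),None,fx=4,fy=4,interpolation=cv2.INTER_CUBIC))
Q=cloud(s);dx=Q[...,:2]-[.487,-.038]
m=(np.hypot(dx[...,0],dx[...,1])<.09)&(Q[...,2]>.096)&(Q[...,2]<.15)
print(cv2.minAreaRect((Q[m][:,:2]*1000).astype(np.float32)),Q[m].mean(0),Q[m][:,2].max())
px=s['pixels'];k=(px.max(2)<50)&(np.hypot(dx[...,0],dx[...,1])<.09)&(Q[...,2]>.085)&(Q[...,2]<.15)
print(k.sum(),np.argwhere(k).min(0),np.argwhere(k).max(0))
# front face of handle: normal fit
for z0,z1 in((.095,.13),(.132,.145)):
    p=Q[k&(Q[...,2]>z0)&(Q[...,2]<z1)]; th=np.radians(13.8);gx=np.array([np.cos(th),np.sin(th)]);gy=np.array([-gx[1],gx[0]])
    print(z0,len(p),'gx',np.percentile(p[:,:2]@gx,[5,50,95]).round(4),'gy',np.percentile(p[:,:2]@gy,[2,50,98]).round(4))
print('tcp',robot.get_obs()['tool_pos'][:2]@gx,robot.get_obs()['tool_pos'][:2]@gy)
E
```

```text
15.8 [ 0.4869 -0.0384  0.1787] ydir deg 13.73 F [-0.4 -0.4  1.1] T [ 0.04 -0.1   0.02] w 0.0938
q [-0.19 -0.05  1.49 -0.    1.71 -0.43]
((485.12872314453125, -41.189476013183594), (25.44546890258789, 41.783329010009766), 11.987552642822266) [ 0.48966507 -0.04327758  0.12144145] 0.13948694436335352
224 [187 240] [206 253]
0.095 126 gx [0.4596 0.4689 0.4716] gy [-0.1757 -0.1607 -0.1365]
0.132 70 gx [0.4519 0.4629 0.4714] gy [-0.1746 -0.1562 -0.1369]
tcp 0.4636775997828893 -0.15349459181495662
```

View pics/c10.png

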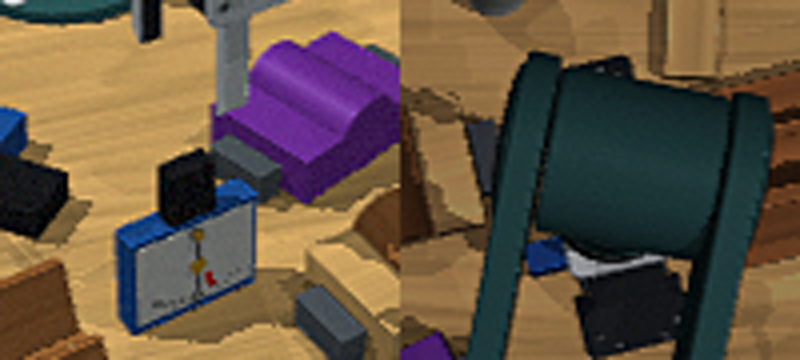

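Request:
drive_tool(commands=[[[0.06,-0.0108,0,0],[0.1,0,0,0],[0.1,0,0,0],[0.05,0,0,0],[0.021,0,0,0],[0,0,0,0]]])

```text
time: 16.5
tool_pos: [0.4841, -0.0391, 0.0958]
ee_rot: [-1.91, 1.57, 3.042]
wrist_force: [1.2, 0.4, 0.1]
width: 0.0939
```

Request:
drive_tool(commands=[[[0,0,0,0],[0,0,0,0],[0,0,0,0],[0,0,0,0],[0,0,0,0],[0,0,0,0],[0,0,0,0],[0,0,0,0],[0,0,0,0],[0,0,0,0],[0,0,0,0],[0,0,0,0],[0,0,0,0],[0,0,0,0],[0,0,0,0]]], grip=0)

```text
time: 18.0
tool_pos: [0.4854, -0.0396, 0.0979]
ee_rot: [0.96, 1.567, -0.371]
wrist_force: [-0.1, -0.6, 6.5]
width: 0.0004
```

```bash
python3 d.py;python3 - <<'E'
from h import *
s=snap('scene','s11.png');np.savez('s11.npz',**s)
a=cv2.cvtColor(s['pixels'],cv2.COLOR_RGB2BGR)[130:250,190:310]
cv2.imwrite('pics/c11.png',cv2.resize(a,None,fx=5,fy=5,interpolation=cv2.INTER_CUBIC))
E
python3 g.py s11.npz .48 -.04 .07
```

```text
18.0 [ 0.4854 -0.0396  0.0979] ydir deg 13.73 F [-0.1 -0.6  6.5] T [-0.14 -0.04  0.03] w 0.0004
q [-0.2  -0.03  1.63 -0.    1.54 -0.44]
dial n 197 c [ 0.5059 -0.0634  0.0526] normal [ 0.966  0.245 -0.08 ] yaw 14.22 lean -0.08
[210 235] [229 248]
```

View pics/c11.png

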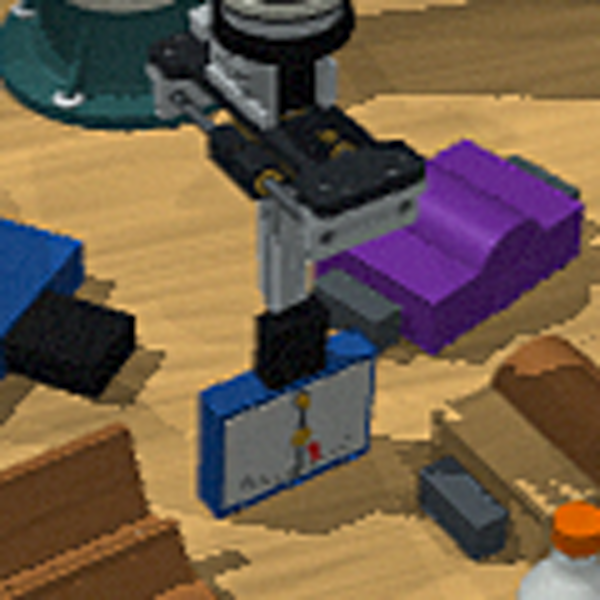

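Run:
```python
from h import *
s=dict(np.load('s11.npz'));Q=cloud(s);px=s['pixels']
th=np.radians(13.8);gx=np.array([np.cos(th),np.sin(th)]);gy=np.array([-gx[1],gx[0]])
for v in range(176,232,2):
    print(v,' '.join('%s/%3d/%4d/%3d'%('K' if px[v,u].max()<50 else 'B' if int(px[v,u,2])-px[v,u,0]>40 else 'W' if px[v,u].min()>90 else 'o',1000*(Q[v,u,:2]@gx),1000*(Q[v,u,:2]@gy),1000*Q[v,u,2]) for u in range(236,262,3)))
```

```text
176 B/232/ -51/ -3 B/242/ -46/  1 W/453/-164/187 o/472/-166/201 W/474/-157/198 W/541/-190/255 o/542/-182/253 o/541/-172/248 W/543/-165/246
178 B/247/ -61/  1 B/248/ -49/ -1 W/456/-165/182 o/472/-165/193 o/473/-156/190 W/539/-190/248 o/539/-180/244 W/542/-173/242 W/541/-163/237
180 B/255/ -65/  0 B/260/ -57/  0 W/456/-166/176 W/469/-164/184 W/475/-157/185 o/537/-188/239 W/543/-183/240 o/542/-173/235 B/350/ -31/ 48
182 B/262/ -70/ -1 B/270/ -63/  0 B/455/-165/168 W/471/-165/179 W/474/-157/176 B/474/-147/173 o/322/ -36/ 23 o/337/ -34/ 32 o/349/ -30/ 39
184 B/274/ -77/  0 B/278/ -68/  0 W/455/-165/160 W/469/-164/169 o/471/-155/167 B/475/-148/166 o/325/ -38/ 17 o/345/ -39/ 31 o/349/ -30/ 30
186 B/280/ -81/ -2 B/287/ -73/ -1 W/451/-163/149 W/473/-166/166 W/474/-157/162 B/476/-148/160 o/347/ -52/ 30 o/356/ -47/ 34 o/362/ -39/ 35
188 B/290/ -87/ -1 B/297/ -79/  0 B/456/-165/146 W/474/-167/160 o/471/-155/153 B/1303/-687/959 o/357/ -59/ 32 o/363/ -51/ 32 o/371/ -45/ 35
190 B/301/ -94/  0 B/308/ -87/  2 B/310/ -76/ -1 W/472/-166/150 W/473/-156/147 K/467/-142/136 K/351/ -55/ 17 K/367/ -54/ 28 o/
[... 2159 characters left out ...]
 32 B/470/-155/ 19 W/473/-146/ 17 W/476/-137/ 14 B/470/-122/  3 B/475/-115/  3
224 B/473/-198/ 36 W/477/-191/ 35 W/476/-180/ 29 B/472/-167/ 19 B/472/-156/ 13 o/475/-147/ 11 o/469/-132/ -1 B/474/-125/ -1 B/481/-118/  1
226 W/476/-201/ 31 o/473/-188/ 22 o/474/-179/ 18 B/475/-169/ 14 B/473/-157/  6 B/469/-143/ -3 B/475/-137/ -2 B/480/-129/ -2 B/489/-124/  1
228 B/473/-199/ 20 B/472/-188/ 13 o/470/-177/  6 o/470/-166/  0 B/476/-159/  1 B/480/-151/  0 B/485/-143/  0 B/492/-137/  3 B/499/-130/  5
230 B/473/-199/ 12 B/471/-188/  4 B/469/-176/ -3 B/476/-169/ -1 B/481/-162/ -1 B/489/-156/  2 B/494/-149/  2 B/494/-138/ -3 B/503/-133/  1<stdin>:5: RuntimeWarning: overflow encountered in scalar subtract
```

Request:
drive_tool(commands=[[[0,0,0,0],[0,0,0,0],[0,0,0,0],[0,0,0,0],[0,0,0,0],[0,0,0,0],[0,0,0,0]]], grip=0.6)

```text
time: 18.75
tool_pos: [0.4844, -0.0394, 0.0961]
ee_rot: [0.133, 1.57, -1.198]
wrist_force: [0.6, -1.5, 3.5]
width: 0.053
```

```bash
python3 d.py;python3 - <<'E'
from h import *
s=snap('scene','s12.png');np.savez('s12.npz',**s)
a=cv2.cvtColor(s['pixels'],cv2.COLOR_RGB2BGR)[130:250,190:310]
cv2.imwrite('pics/c12.png',cv2.resize(a,None,fx=5,fy=5,interpolation=cv2.INTER_CUBIC))
E
python3 g.py s12.npz .48 -.04 .07
```

```text
18.75 [ 0.4844 -0.0394  0.0961] ydir deg 13.74 F [ 0.6 -1.5  3.5] T [-0.45 -0.02  0.03] w 0.053
q [-0.2  -0.03  1.63 -0.    1.54 -0.44]
dial n 249 c [ 0.4958 -0.0658  0.0538] normal [0.964 0.24  0.117] yaw 13.99 lean 0.118
[206 232] [228 247]
```

View pics/c12.png

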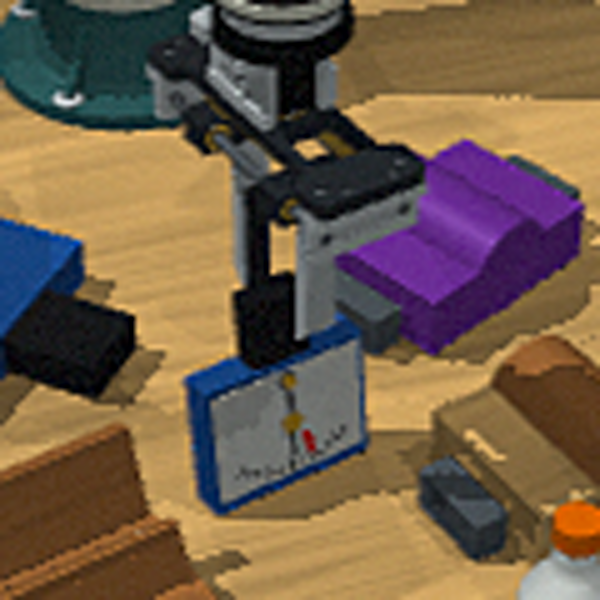

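```bash
python3 - 2>/dev/null <<'E'
from h import *
s=dict(np.load('s12.npz'));Q=cloud(s);px=s['pixels'].astype(int)
th=np.radians(13.8);gx=np.array([np.cos(th),np.sin(th)]);gy=np.array([-gx[1],gx[0]])
for v in range(164,212,2):
    print(v,' '.join('%s/%3d/%4d/%3d'%('K' if px[v,u].max()<50 else 'B' if px[v,u,2]-px[v,u,0]>40 else 'W' if px[v,u].min()>90 else 'o',1000*(Q[v,u,:2]@gx),1000*(Q[v,u,:2]@gy),1000*Q[v,u,2]) for u in range(236,262,2)))
E
```

```text
164 W/423/-164/211 o/436/-165/219 o/474/-182/249 o/481/-180/252 o/192/   6/  0 K/492/-175/257 K/505/-177/266 K/515/-177/272 K/520/-174/274 K/524/-171/275 K/528/-167/276 K/531/-163/276 K/534/-159/276
166 W/423/-164/203 W/430/-162/207 o/429/-155/204 K/493/-188/257 K/497/-184/257 K/498/-178/256 K/498/-172/254 K/529/-186/278 K/530/-180/276 K/532/-176/275 K/532/-170/274 K/538/-167/276 K/539/-162/274
168 W/424/-165/197 o/430/-162/200 K/432/-157/199 K/495/-189/252 K/500/-186/253 K/509/-185/258 K/508/-179/255 K/532/-188/274 K/536/-184/275 o/539/-180/275 K/540/-175/274 o/542/-170/273 o/544/-165/272
170 W/424/-165/191 o/434/-165/196 K/433/-157/193 K/495/-189/245 K/503/-188/250 K/508/-185/252 o/512/-181/252 K/537/-191/272 K/544/-190/276 K/546/-185/275 o/549/-181/275 K/549/-175/273 K/549/-169/271
172 W/425/-166/184 W/431/-163/187 K/439/-161/191 K/493/-188/237 K/505/-189/245 o/511/-186/247 o/516/-184/249 W/519/-180/250 K/543/-189/269 K/548/-186/271 K/549/-181/269 K/551/-176/269 o/546/-167/262
174 W/422/-164/174 W/433/-164/182 K/437/-160/183 K/434/-152/177 o/501/-187/235 K/508/-185/238 K/508/-179/
[... 2976 characters left out ...]
/465/-151/ 86 W/463/-143/ 81 W/459/-134/ 73 W/461/-128/ 72 W/465/-123/ 73 W/464/-115/ 68 W/462/-107/ 63
206 B/460/-189/ 93 B/457/-181/ 87 o/460/-176/ 86 W/461/-170/ 84 W/462/-164/ 82 o/464/-158/ 81 o/464/-151/ 78 W/465/-144/ 74 W/461/-135/ 67 W/463/-129/ 66 W/464/-122/ 63 W/466/-116/ 62 W/467/-110/ 60
208 W/462/-191/ 87 W/462/-184/ 84 W/461/-177/ 80 W/464/-172/ 79 W/458/-161/ 70 W/464/-158/ 72 o/469/-154/ 74 W/463/-143/ 65 W/465/-137/ 63 W/465/-130/ 60 W/467/-124/ 58 W/468/-118/ 56 W/466/-109/ 51
210 W/461/-190/ 79 W/461/-184/ 75 W/462/-177/ 73 W/462/-171/ 70 W/462/-163/ 66 W/464/-158/ 65 K/463/-150/ 61 W/464/-144/ 58 W/466/-138/ 57 W/464/-130/ 51 W/467/-124/ 50 W/465/-115/ 44 W/465/-108/ 41
```

```bash
python3 - 2>/dev/null <<'E'
from h import *
th=np.radians(13.8);gx=np.array([np.cos(th),np.sin(th)]);gy=np.array([-gx[1],gx[0]])
def show(f,us,vs):
    s=dict(np.load(f));Q=cloud(s);print(f)
    for v in vs: print(v,' '.join('%3d/%4d/%3d'%(1000*(Q[v,u,:2]@gx),1000*(Q[v,u,:2]@gy),1000*Q[v,u,2]) for u in us))
show('s9.npz',range(226,240,2),range(180,204,3))
show('s10.npz',range(250,266,2),range(160,184,3))
s=dict(np.load('s9.npz'))
for f,z in (('s9.npz',.0937),('s10.npz',.1787),('s12.npz',.0961)):
    s=dict(np.load(f)); print(f,'proj TCP',proj(s,np.array([.4869,-.0384,z])))
print(proj(s,np.array([*(.4621+.034)*gx+-.1535*gy,.0961])))
E
```

```text
s9.npz
180 234/ -93/ -1 498/-234/233 474/-215/209 469/-206/202 251/ -71/  0 254/ -65/  0 257/ -59/  0
183 251/-103/  0 460/-213/188 472/-214/197 474/-209/196 265/ -80/  0 270/ -75/  1 270/ -67/ -2
186 265/-111/  1 462/-215/180 471/-213/185 473/-208/185 278/ -87/ -1 279/ -81/ -3 288/ -78/  1
189 272/-116/ -4 460/-214/168 472/-214/176 472/-208/173 294/ -98/  2 295/ -90/  0 296/ -83/ -3
192 295/-129/  3 459/-214/156 468/-212/161 473/-209/163 307/-105/  0 311/-100/  1 311/ -92/ -1
195 304/-134/ -1 459/-214/145 471/-214/154 472/-209/152 320/-113/  1 323/-107/  0 327/-102/  1
198 319/-143/  1 323/-138/  1 325/-132/  0 477/-212/146 474/-204/140 335/-115/  0 336/-108/ -3
201 333/-151/  1 334/-144/  0 336/-138/ -2 339/-133/ -1 348/-130/  3 350/-124/  1 352/-118/  0
s10.npz
160 178/  40/ -2 185/  44/  0 514/-164/279 521/-163/283 521/-156/280 521/-150/278 208/  73/  2 207/  82/ -1
163 197/  28/  0 198/  36/ -3 516/-165/271 522/-163/274 524/-158/273 523/-152/270 224/  62/  3 224/  71/  0
166 214/  17/  1 217/  24/  0 515/-165/261 523/-164/266 524/-158/264 525/-152/262 233/  56/ -2 306/  13/ 59
169 229/   7/  1 231/  15/  0 515/-165/251 522/-163/255 522/-156/252 523/-151/250 305/   6/ 49 308/  13/ 48
172 242/   0/  0 243/   7/ -2 515/-165/241 522/-163/245 523/-157/243 527/-153/244 318/  -2/ 49 319/   5/ 46
175 259/ -11/  1 262/  -5/  1 514/-163/230 522/-162/234 522/-156/232 524/-151/231 330/  -9/ 46 334/  -5/ 48
178 272/ -19/  0 272/ -11/ -2 513/-163/219 333/ -35/ 47 335/ -29/ 46 341/ -25/ 48 344/ -19/ 47 350/ -15/ 49
181 290/ -31/  4 291/ -23/  1 325/ -38/ 30 333/ -35/ 34 338/ -31/ 36 350/ -31/ 44 356/ -27/ 46 362/ -24/ 49
s9.npz proj TCP (np.float64(247.2317368399469), np.float64(202.00220424133875))
s10.npz proj TCP (np.float64(247.12242722703314), np.float64(179.11543839116302))
s12.npz proj TCP (np.float64(247.2287743819703), np.float64(201.38193782336933))
(np.float64(253.29719018691262), np.float64(207.59167229177208))
```

Request:
drive_tool(commands=[[[-0.03,0,0,0],[-0.06,0,0,0],[0,0,0,0],[0,0,0,0],[0,0,0,0],[0,0,0,0],[0,0,0,0]]], grip=1)

```text
time: 19.5
tool_pos: [0.4839, -0.0389, 0.1178]
ee_rot: [-2.064, 1.57, 2.888]
wrist_force: [-0.0, -0.5, -0.1]
width: 0.094
```

```bash
python3 d.py;python3 - 2>/dev/null <<'E'
from h import *
s=snap('scene','s13.png');np.savez('s13.npz',**s)
a=cv2.cvtColor(s['pixels'],cv2.COLOR_RGB2BGR)[130:250,190:310]
cv2.imwrite('pics/c13.png',cv2.resize(a,None,fx=5,fy=5,interpolation=cv2.INTER_CUBIC))
th=np.radians(13.8);gx=np.array([np.cos(th),np.sin(th)]);gy=np.array([-gx[1],gx[0]])
Q=cloud(s);px=s['pixels'];c=Q[...,:2]-(.461*gx-.1535*gy)
k=(px.max(2)<50)&(np.hypot(c[...,0],c[...,1])<.04)&(Q[...,2]>.088)&(Q[...,2]<.142)
for z0,z1 in((.095,.13),(.132,.145)):
    p=Q[k&(Q[...,2]>z0)&(Q[...,2]<z1)]
    print(z0,len(p),'gx',np.percentile(p[:,:2]@gx,[5,50,95]).round(4),'gy',np.percentile(p[:,:2]@gy,[2,50,98]).round(4))
# finger tip: front finger
f=(abs(Q[...,:2]@gx-.515)<.012)&(abs(Q[...,:2]@gy+.158)<.02)&(Q[...,2]>.05)&(Q[...,2]<.25)
print('front finger min z',np.sort(Q[f][:,2])[:12].round(3)); v,u=np.where(f);print(v.max(),u[v==v.max()])
E
python3 g.py s13.npz .48 -.04 .07
```

```text
19.5 [ 0.4839 -0.0389  0.1178] ydir deg 13.74 F [-0.  -0.5 -0.1] T [-0.04 -0.08 -0.03] w 0.094
q [-0.2  -0.04  1.6   0.    1.59 -0.44]
0.095 131 gx [0.4539 0.4618 0.4653] gy [-0.1769 -0.16   -0.1387]
0.132 68 gx [0.4441 0.4552 0.4619] gy [-0.1757 -0.157  -0.1378]
front finger min z [0.16  0.163 0.164 0.165 0.165 0.166 0.166 0.167 0.168 0.17  0.17  0.17 ]
195 [253 254]
dial n 242 c [ 0.499  -0.0657  0.0526] normal [0.967 0.25  0.055] yaw 14.49 lean 0.055
[207 233] [230 247]
```

View pics/c13.png

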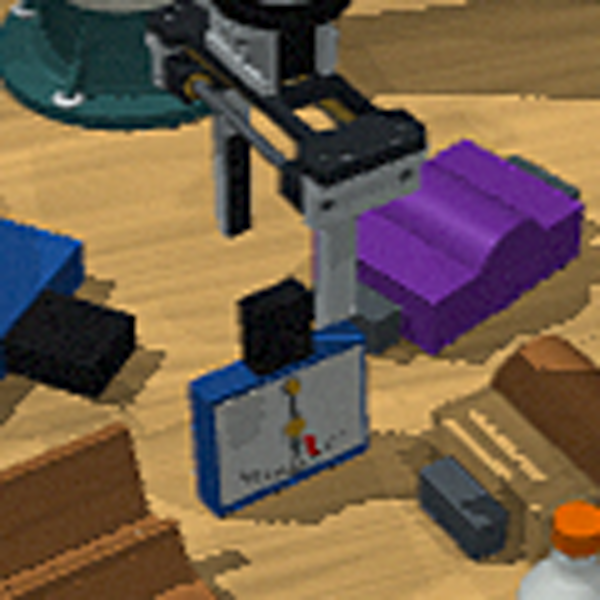

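Request:
drive_tool(commands=[[[0,-0.014,0,0],[0.04,0,0,0],[0.06,0,0,0],[0.06,0,0,0],[0.04,0,0,0],[0.015,0,0,0],[0,0,0,0]]])

```text
time: 20.25
tool_pos: [0.4804, -0.0398, 0.064]
ee_rot: [-1.972, 1.569, 2.98]
wrist_force: [0.0, -1.0, 0.1]
width: 0.0941
```

```bash
python3 d.py;python3 - 2>/dev/null <<'E'
from h import *
s=snap('scene','s14.png');np.savez('s14.npz',**s)
a=cv2.cvtColor(s['pixels'],cv2.COLOR_RGB2BGR)[130:250,190:310]
cv2.imwrite('pics/c14.png',cv2.resize(a,None,fx=5,fy=5,interpolation=cv2.INTER_CUBIC))
E
python3 g.py s14.npz .48 -.04 .07
```

```text
20.25 [ 0.4804 -0.0398  0.064 ] ydir deg 13.74 F [ 0.  -1.   0.1] T [-0.06 -0.16 -0.03] w 0.0941
q [-0.2  -0.02  1.69 -0.    1.48 -0.44]
dial n 274 c [ 0.5113 -0.0195  0.0939] normal [ 0.777  0.576 -0.255] yaw 36.59 lean -0.257
[189 249] [220 261]
```

View pics/c14.png

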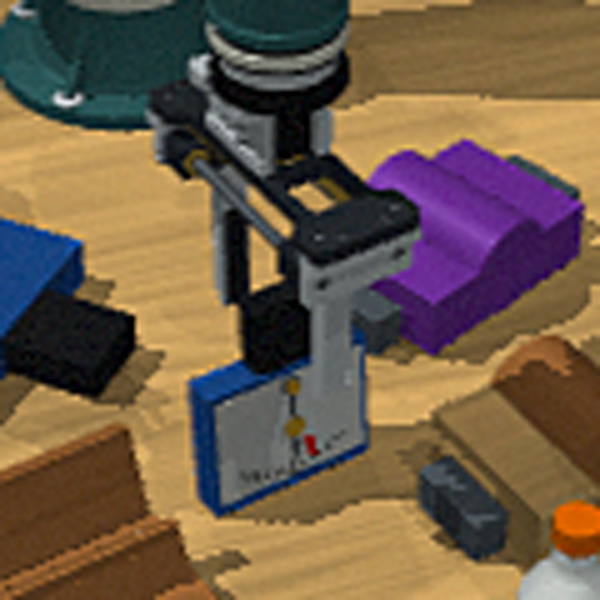

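Request:
drive_tool(commands=[[[0,0,0,0],[0,0,0,0],[0,0,0,0],[0,0,0,0],[0,0,0,0],[0,0,0,0],[0,0,0,0],[0,0,0,0],[0,0,0,0],[0,0,0,0],[0,0,0,0],[0,0,0,0],[0,0,0,0]]], grip=0)

```text
time: 21.6
tool_pos: [0.481, -0.0399, 0.0647]
ee_rot: [1.099, 1.571, -0.232]
wrist_force: [0.0, 0.2, 0.1]
width: 0.0199
```

```bash
python3 d.py;python3 - 2>/dev/null <<'E'
from h import *
s=snap('scene','s15.png');np.savez('s15.npz',**s)
a=cv2.cvtColor(s['pixels'],cv2.COLOR_RGB2BGR)[130:250,190:310]
cv2.imwrite('pics/c15.png',cv2.resize(a,None,fx=5,fy=5,interpolation=cv2.INTER_CUBIC))
E
python3 g.py s15.npz .48 -.04 .05
```

```text
21.6 [ 0.481  -0.0399  0.0647] ydir deg 13.74 F [0.  0.2 0.1] T [-0.04 -0.15 -0.02] w 0.0199
q [-0.2  -0.02  1.68 -0.    1.48 -0.44]
dial n 231 c [ 0.5007 -0.0653  0.0503] normal [ 0.965  0.261 -0.001] yaw 15.13 lean -0.001
[208 234] [230 247]
```

View pics/c15.png

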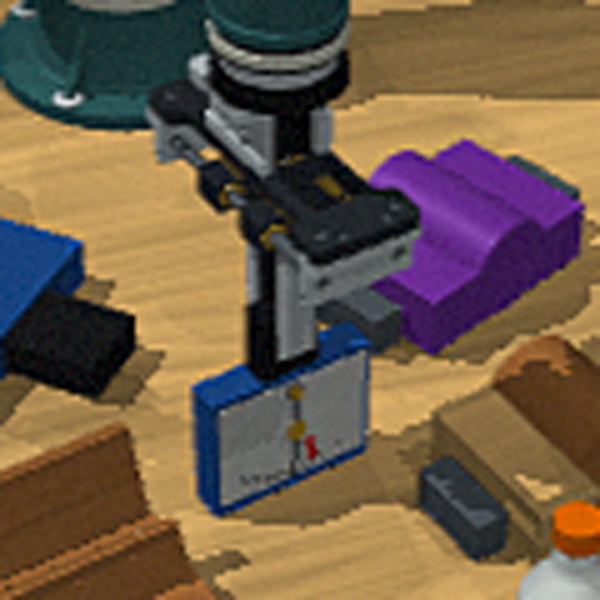

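Request:
drive_tool(commands=[[[-0.06,0,0,0],[-0.1,0,0,0],[-0.1,0,0,0],[-0.1,0,0,0],[-0.04,0.02,-0.035,0],[0,0.0433,-0.0665,0],[0,0.05,-0.085,0],[0,0.05,-0.085,0],[0,0.05,-0.085,0],[0,0.05,-0.085,0],[0,0.05,-0.085,0],[0,0.04,-0.055,0],[0,0.03,-0.04,0],[0.04,0,0,0],[0.04,0,0,0],[0,0,0,0],[0,0,0,0]]])

```text
time: 23.35
tool_pos: [0.5364, 0.1328, 0.1438]
ee_rot: [-1.448, 1.569, -2.78]
wrist_force: [-0.0, -0.3, -2.7]
width: 0.0198
```

```bash
python3 d.py .5372 .1338 .1325;python3 - 2>/dev/null <<'E'
from h import *
s=snap('scene','s16.png');np.savez('s16.npz',**s)
a=cv2.cvtColor(s['pixels'],cv2.COLOR_RGB2BGR)[110:270,230:390]
cv2.imwrite('pics/c16.png',cv2.resize(a,None,fx=4,fy=4,interpolation=cv2.INTER_CUBIC)[:600])
E
python3 g.py s16.npz .55 .13 .13
```

```text
23.35 [0.5364 0.1328 0.1438] ydir deg 13.67 F [-0.  -0.3 -2.7] T [-0.01 -0.06 -0.03] w 0.0198
q [ 0.14  0.1   1.4  -0.    1.64 -0.1 ]
frac [ 0.0453  0.0041 -0.0032]
dial n 226 c [0.5559 0.1081 0.1299] normal [0.969 0.248 0.   ] yaw 14.37 lean 0.0
[186 297] [208 311]
```

View pics/c16.png

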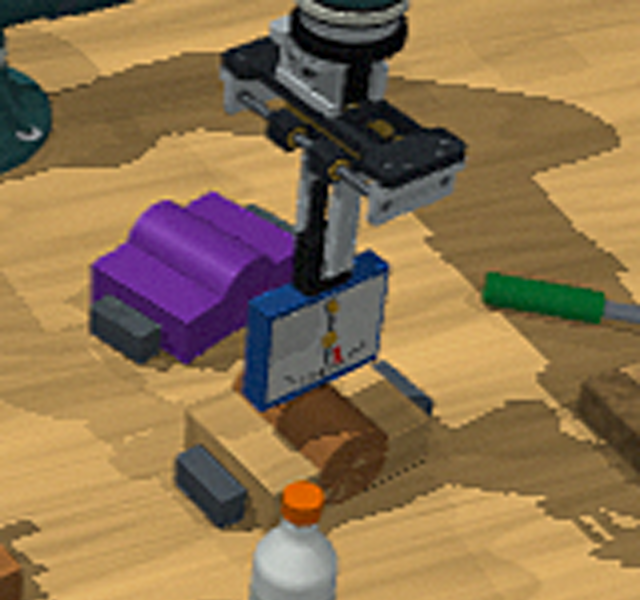

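```bash
cat > rel.py <<'E'
from h import *
import sys
f=sys.argv[1]; zf=float(sys.argv[2])  # foot height
th=np.radians(13.65);gx=np.array([np.cos(th),np.sin(th)]);gy=np.array([-gx[1],gx[0]])
s=dict(np.load(f));Q=cloud(s);px=s['pixels'].astype(int)
Y=Q[...,:2]@gy;X=Q[...,:2]@gx;Z=Q[...,2]
C=np.array([.5404,.1321]);print('crown scene gx,gy',C@gx,C@gy)
m=(abs(X-C@gx-.012)<.006)&(abs(Y-C@gy)<.075)&(Z>zf+.02)&(Z<zf+.08)
print('case face X',np.median(X[m]).round(4),'-12 =>',(np.median(X[m])-.012).round(4))
for z in np.arange(.025,.08,.01):
    r=m&(abs(Z-zf-z)<.005); print(z.round(3),Y[r].min().round(4),Y[r].max().round(4),((Y[r].min()+Y[r].max())/2).round(4),(Y[r].max()-Y[r].min()).round(4))
E
python3 rel.py s16.npz .079
```

```text
crown scene gx,gy 0.5563109425252388 0.0008397777565711511
case face X 0.5659 -12 => 0.5539
0.025 -0.0527 0.0525 -0.0001 0.1052
0.035 -0.0556 0.0521 -0.0017 0.1076
0.045 -0.0549 0.0555 0.0003 0.1104
0.055 -0.056 0.0516 -0.0022 0.1076
0.065 -0.0547 0.0563 0.0008 0.111
0.075 -0.0556 0.0531 -0.0013 0.1087
```

Request:
drive_tool(commands=[[[0.012,0.006,-0.005,0],[0.014,0,0,0],[0.01,0,0,0],[0.006,0,0,0],[0.004,0,0,0]]])

```text
time: 23.9
tool_pos: [0.5381, 0.1353, 0.133]
ee_rot: [-1.399, 1.57, -2.73]
wrist_force: [0.3, -1.3, -2.9]
width: 0.0197
```

Request:
drive_tool(commands=[[[0.004,0,0,0],[0.002,0,0,0]]])

```text
time: 24.1
tool_pos: [0.5382, 0.1353, 0.1317]
ee_rot: [0.361, 1.571, -0.97]
wrist_force: [-0.8, 0.1, -0.1]
width: 0.0198
```

Request:
drive_tool(commands=[[[0.003,0,0,0],[0,0,0,0],[0,0,0,0],[0,0,0,0],[0,0,0,0],[0,0,0,0],[0,0,0,0],[0,0,0,0],[0,0,0,0],[0,0,0,0],[0,0,0,0],[0,0,0,0],[0,0,0,0]]])

```text
time: 25.4
tool_pos: [0.5383, 0.1354, 0.1316]
ee_rot: [1.377, 1.57, 0.046]
wrist_force: [-3.0, 0.1, 5.7]
width: 0.0198
```

```bash
python3 d.py;python3 - 2>/dev/null <<'E'
from h import *
s=snap('scene','s17.png');np.savez('s17.npz',**s)
a=cv2.cvtColor(s['pixels'],cv2.COLOR_RGB2BGR)[170:245,280:350]
cv2.imwrite('pics/c17.png',cv2.resize(a,None,fx=8,fy=8,interpolation=cv2.INTER_CUBIC))
E
python3 g.py s17.npz .55 .13 .12; python3 rel.py s17.npz .067
```

```text
25.4 [0.5383 0.1354 0.1316] ydir deg 13.74 F [-3.   0.1  5.7] T [-0.15  0.61  0.01] w 0.0198
q [ 0.14  0.11  1.42 -0.    1.62 -0.1 ]
dial n 219 c [0.5574 0.1114 0.1167] normal [ 0.973  0.229 -0.003] yaw 13.26 lean -0.003
[190 298] [211 312]
crown scene gx,gy 0.5563109425252388 0.0008397777565711511
case face X 0.568 -12 => 0.556
0.025 -0.0532 0.0585 0.0027 0.1117
0.035 -0.0537 0.0558 0.0011 0.1095
0.045 -0.0543 0.0534 -0.0004 0.1077
0.055 -0.054 0.0603 0.0031 0.1143
0.065 -0.0521 0.0549 0.0014 0.1071
0.075 -0.0556 0.0584 0.0014 0.1139
```

View pics/c17.png

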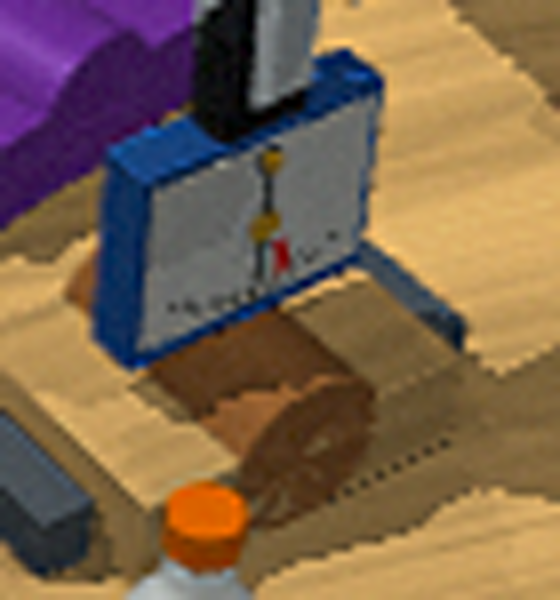

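```bash
cat > mark.py <<'E'
from h import *
import sys
def meas(f,c0,verbose=1):
    s=dict(np.load(f)) if isinstance(f,str) else f
    Q=cloud(s);px=s['pixels'];h=cv2.cvtColor(px,cv2.COLOR_RGB2HSV).astype(int);p_=px.astype(int)
    th=np.radians(13.7);n=np.array([np.cos(th),np.sin(th),0]);gy=np.array([-n[1],n[0],0])
    near=(np.abs((Q-np.array(c0))@gy)<.06)&(np.abs((Q-np.array(c0))@n)<.03)&(np.abs(Q[...,2]-c0[2])<.06)
    w=near&(h[...,1]<60)&(h[...,2]>90)
    d=np.median(Q[w]@n)
    def pt(u,v):
        o,r=ray(s,u,v); return o+r*((d-o@n)/(r@n))
    out={}
    red=near&(p_[...,0]-p_[...,1]>50)&(p_[...,0]-p_[...,2]>50)&((h[...,0]<6)|(h[...,0]>174))
    gold=near&(h[...,0]>12)&(h[...,0]<32)&(h[...,1]>110)
    def cen(m,wt):
        v,u=np.where(m); q=wt[m].astype(float); return (u*q).sum()/q.sum(),(v*q).sum()/q.sum(),m.sum()
    r=cen(red,p_[...,0]-p_[...,1])
    nl,l,st,ce=cv2.connectedComponentsWithStats(gold.astype(np.uint8))
    gs=[]
    for k in range(1,nl):
        if st[k,4]>=2: gs.append(cen(l==k,p_[...,0]-p_[...,2]))
    R_=pt(*r[:2]); G=[pt(*g[:2]) for g in gs]
    if verbose: print(f if isinstance(f,str) else '', 'red',np.round(r,2),'gold',[np.round(g,2).tolist() for g in gs])
    for g,q in zip(G,gs):
        v=R_-g; print('   from gold z',g[2].round(4),'gy',(g@gy).round(4),'n',q[2],'to red: dy %.1f dz %.1f r %.1f ang %.3f'%(1000*v@gy,1000*v[2],1000*np.hypot(v@gy,v[2]),np.arctan2(v@gy,-v[2])))
    if len(G)>=2:
        G=sorted(G,key=lambda g:-g[2]); v=G[1]-G[0]; print('   pointer ang(world)',np.arctan2(v@gy,-v[2]).round(3))
if __name__=='__main__':
    for f,c in (('s9.npz',(.500,-.037,.045)),('s10.npz',(.500,-.037,.045)),('s15.npz',(.496,-.037,.045)),('s16.npz',(.553,.136,.124)),('s17.npz',(.553,.136,.112))): meas(f,c)
E
python3 mark.py
```

```text
s9.npz red [252.02 219.01   5.  ] gold [[239.0, 201.56, 2.0], [249.13, 208.35, 7.0], [249.22, 215.91, 10.0], [248.65, 231.18, 328.0]]
   from gold z 0.1173 gy -0.1858 n 2 to red: dy 44.5 dz -90.7 r 101.0 ang 0.457
   from gold z 0.0748 gy -0.1516 n 7 to red: dy 10.3 dz -48.1 r 49.2 ang 0.211
   from gold z 0.0444 gy -0.1513 n 10 to red: dy 10.0 dz -17.7 r 20.4 ang 0.513
   from gold z -0.0183 gy -0.1534 n 328 to red: dy 12.2 dz 44.9 r 46.6 ang 2.877
   pointer ang(world) 0.678
s10.npz red [252.02 219.01   5.  ] gold [[239.0, 200.65, 4.0], [249.12, 208.35, 7.0], [249.17, 215.78, 11.0], [248.73, 231.19, 341.0]]
   from gold z 0.1203 gy -0.1855 n 4 to red: dy 44.5 dz -94.1 r 104.1 ang 0.442
   from gold z 0.0744 gy -0.1514 n 7 to red: dy 10.3 dz -48.2 r 49.3 ang 0.211
   from gold z 0.0446 gy -0.1512 n 11 to red: dy 10.2 dz -18.4 r 21.0 ang 0.506
   from gold z -0.019 gy -0.1529 n 341 to red: dy 11.9 dz 45.2 r 46.7 ang 2.885
   pointer ang(world) 0.639
s15.npz red [251.79 218.8    9.  ] gold [[246.69, 203.31, 3.0], [250.44, 202.0, 2.0], [248.78, 208.06, 7.0], [248.9, 215.6, 11.0], [248.
[... 1093 characters left out ...]
pointer ang(world) 1.044
s17.npz red [314.61 201.42   8.  ] gold [[303.31, 183.0, 2.0], [314.0, 183.62, 2.0], [317.0, 182.76, 2.0], [313.53, 189.72, 6.0], [312.6, 197.92, 12.0], [310.15, 214.81, 140.0]]
   from gold z 0.1838 gy -0.035 n 2 to red: dy 50.8 dz -91.2 r 104.4 ang 0.508
   from gold z 0.1642 gy 0.0051 n 2 to red: dy 10.7 dz -71.6 r 72.4 ang 0.148
   from gold z 0.1625 gy 0.0162 n 2 to red: dy -0.5 dz -69.9 r 69.9 ang -0.007
   from gold z 0.1414 gy 0.0061 n 6 to red: dy 9.7 dz -48.9 r 49.8 ang 0.196
   from gold z 0.1105 gy 0.0062 n 12 to red: dy 9.6 dz -18.0 r 20.4 ang 0.491
   from gold z 0.0449 gy 0.0043 n 140 to red: dy 11.5 dz 47.6 r 49.0 ang 2.904
   pointer ang(world) 1.117
```

Request:
drive_tool(commands=[[[0.005,0,0,0],[0,0,0,0],[0.0002,0,-0.01,0],[0.0006,0,-0.013,0],[0.001,0,-0.013,0],[0.001,0,-0.013,0],[0,0,0,0],[0,0,0,0],[0,0,0,0]]])

```text
time: 26.35
tool_pos: [0.536, 0.1462, 0.1308]
ee_rot: [0.668, 1.567, -0.664]
wrist_force: [-2.9, -1.7, 7.8]
width: 0.0201
```

```bash
cat > look.py <<'E'
from h import *
import sys,mark
n=sys.argv[1]
s=snap('scene');np.savez(n+'.npz',**s)
a=cv2.cvtColor(s['pixels'],cv2.COLOR_RGB2BGR)[170:245,280:350]
cv2.imwrite('pics/'+n+'.png',cv2.resize(a,None,fx=8,fy=8,interpolation=cv2.INTER_CUBIC))
mark.meas(s,(.553,.136,.112))
Q=cloud(s);px=s['pixels'].astype(int)
th=np.radians(13.7);gx=np.array([np.cos(th),np.sin(th),0]);gy=np.array([-gx[1],gx[0],0])
X=Q@gx;Y=Q@gy;Z=Q[...,2]
# case front-face left/right edges: colour blue/white points on face, robust slope
m=(abs(X-.568)<.006)&(abs(Y)<.085)&(Z>.08)&(Z<.165)
for nm,f in(('L',np.min),('R',np.max)):
    zs=np.arange(.092,.142,.004); ys=np.array([f(Y[m&(abs(Z-z)<.003)]) for z in zs]); k=np.polyfit(zs,ys,1); print(nm,'edge tilt',k[0].round(3),'y@.067',np.polyval(k,.067).round(4))
E
python3 d.py; python3 look.py s18
```

```text
26.35 [0.536  0.1462 0.1308] ydir deg 13.71 F [-2.9 -1.7  7.8] T [-0.8   0.63 -0.02] w 0.0201
q [ 0.17  0.11  1.42 -0.    1.61 -0.07]
 red [315.31 201.6    7.  ] gold [[306.0, 181.58, 2.0], [315.38, 189.09, 7.0], [314.48, 197.03, 12.0], [309.77, 215.08, 149.0]]
   from gold z 0.185 gy -0.0259 n 2 to red: dy 44.4 dz -94.2 r 104.2 ang 0.440
   from gold z 0.1409 gy 0.0128 n 7 to red: dy 5.7 dz -50.2 r 50.5 ang 0.114
   from gold z 0.1109 gy 0.013 n 12 to red: dy 5.5 dz -20.2 r 20.9 ang 0.267
   from gold z 0.0448 gy 0.0027 n 149 to red: dy 15.8 dz 46.0 r 48.6 ang 2.810
   pointer ang(world) 0.72
L edge tilt 0.043 y@.067 -0.052
R edge tilt 0.023 y@.067 0.0573
```

View pics/s18.png

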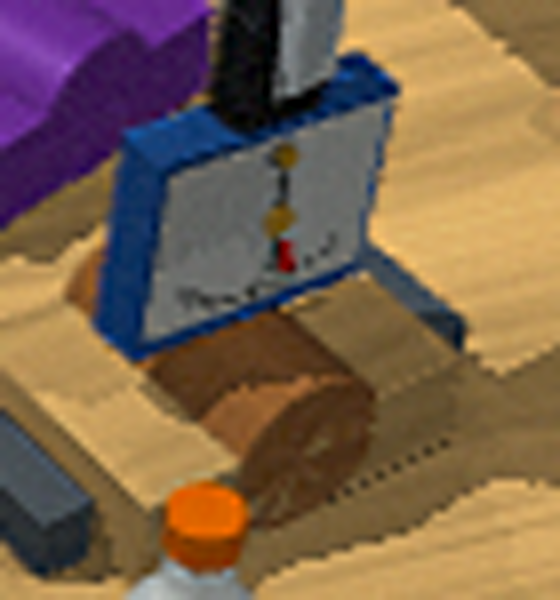

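Request:
drive_tool(commands=[[[0.0008,0,-0.0106,0],[0.001,0,-0.0106,0],[0.0012,0,-0.0106,0],[0.0014,0,-0.0106,0],[0.0016,0,-0.0106,0],[0,0,0,0],[0,0,0,0],[0,0,0,0],[0,0,0,0],[0,0,0,0],[0,0,0,0],[0,0,0,0],[0,0,0,0],[0,0,0,0],[0,0,0,0]]])

```text
time: 27.9
tool_pos: [0.5329, 0.1592, 0.1289]
ee_rot: [0.675, 1.568, -0.656]
wrist_force: [-2.6, -1.5, 7.7]
width: 0.0201
```

```bash
python3 d.py; python3 look.py s19
```

```text
27.9 [0.5329 0.1592 0.1289] ydir deg 13.71 F [-2.6 -1.5  7.7] T [-0.73  0.53 -0.05] w 0.0201
q [ 0.19  0.11  1.42 -0.    1.61 -0.05]
 red [316.   202.15   3.  ] gold [[308.27, 180.03, 3.0], [317.6, 182.0, 2.0], [317.54, 188.42, 5.0], [316.43, 196.49, 13.0], [309.36, 215.0, 161.0]]
   from gold z 0.1871 gy -0.0181 n 3 to red: dy 39.6 dz -100.0 r 107.5 ang 0.378
   from gold z 0.1646 gy 0.018 n 2 to red: dy 3.5 dz -77.5 r 77.5 ang 0.045
   from gold z 0.1398 gy 0.0209 n 5 to red: dy 0.7 dz -52.6 r 52.6 ang 0.013
   from gold z 0.1096 gy 0.0205 n 13 to red: dy 1.1 dz -22.4 r 22.4 ang 0.048
   from gold z 0.0459 gy 0.001 n 161 to red: dy 20.5 dz 41.2 r 46.1 ang 2.679
   pointer ang(world) 1.013
L edge tilt 0.168 y@.067 -0.0536
R edge tilt 0.19 y@.067 0.0559
```

View pics/s19.png

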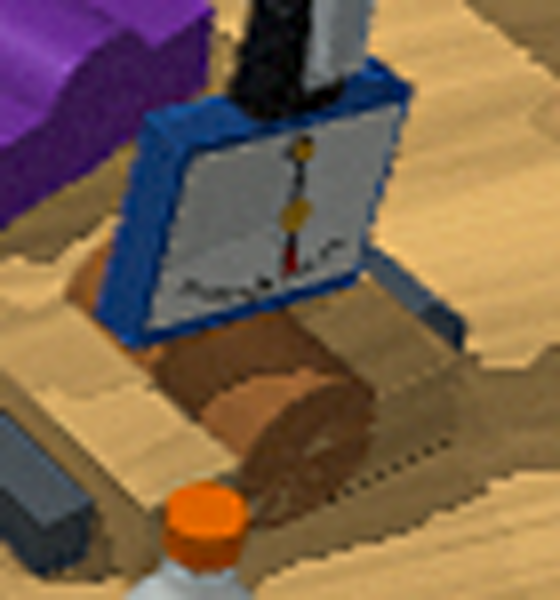

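Request:
drive_tool(commands=[[[0.001,0,-0.0056,0],[0,0,0,0],[0,0,0,0],[0,0,0,0],[0,0,0,0],[0,0,0,0],[0,0,0,0],[0,0,0,0],[0,0,0,0],[0,0,0,0],[0,0,0,0],[0,0,0,0],[0,0,0,0]]])

```text
time: 29.25
tool_pos: [0.5326, 0.1604, 0.1287]
ee_rot: [0.599, 1.568, -0.733]
wrist_force: [-3.2, -2.0, 6.6]
width: 0.02
```

```bash
python3 d.py; python3 look.py s20
python3 - <<'E'
from h import *
for f in('s19','s20'):
    s=dict(np.load(f+'.npz'));p=s['pixels'];print(f)
    for v in range(196,208): print(v,' '.join('%3d,%3d,%3d'%tuple(p[v,u]) for u in range(312,321)))
E
```

```text
29.25 [0.5326 0.1604 0.1287] ydir deg 13.7 F [-3.2 -2.   6.6] T [-0.86  0.54 -0.05] w 0.02
q [ 0.19  0.11  1.42 -0.    1.61 -0.05]
 red [315.65 203.     2.  ] gold [[309.0, 179.62, 2.0], [317.71, 188.34, 6.0], [316.65, 196.38, 11.0], [309.55, 214.8, 157.0]]
   from gold z 0.1874 gy -0.0155 n 2 to red: dy 36.1 dz -103.2 r 109.3 ang 0.337
   from gold z 0.1397 gy 0.0216 n 6 to red: dy -1.0 dz -55.5 r 55.5 ang -0.018
   from gold z 0.1095 gy 0.0213 n 11 to red: dy -0.7 dz -25.3 r 25.3 ang -0.028
   from gold z 0.0463 gy 0.0017 n 157 to red: dy 18.9 dz 37.9 r 42.3 ang 2.679
   pointer ang(world) 0.661
L edge tilt 0.159 y@.067 -0.053
R edge tilt 0.196 y@.067 0.0559
s19
196  95, 97, 96  95, 96, 96  98,100,105  94, 77, 38 101, 76, 10  99, 71,  8 105, 84, 34 103,103, 95 104,106,107
197  97, 98, 98  95, 96, 97  89, 94, 83  97, 75, 38 102, 77, 11 101, 76, 10 110,102, 84 106,104,104 106,106,107
198  97,100, 97 106,110,107 100,104,108 103, 82, 45 106, 80, 11 107, 93, 55 106,106,102 105,108,108 109,112,111
199 110,107,105 101,102, 97  91, 95, 96  97,106,106  38, 28, 33  97, 98,103 109,112,115 108
[... 1564 characters left out ...]
,109 108,111,109  77, 80, 78
202 108,108,107 107,109,106 101,110,107  85, 51, 51  29,  0,  0  96,108,105  84, 87, 87  97,103, 97  82, 86, 86
203 107,108,106 110,111,108  98,110,109 112, 44, 42 128,  4,  3  93, 70, 72  46, 51, 48  97, 98, 94 107,110,107
204  80, 80, 79 101,107,104 101,109,103  80, 58, 56  72, 74, 71  76, 85, 82 113,111,107 117,114,108 119,115,109
205  44, 47, 45  60, 58, 57 108,109,106 121,123,116 122,124,114 124,123,115  79, 87, 98  56, 70, 92  14, 32, 78
206  86, 87, 78  89, 88, 82  90, 93, 98  70, 82, 96  33, 55, 81   0, 26, 74   0, 27, 77   0, 28, 77   7, 44,107
207  58, 71, 86  16, 43, 79   0, 29, 76   0, 30, 78   0, 34, 83  49, 54, 72  50, 55, 59 107, 83, 48 110, 83, 36
```

View pics/s20.png

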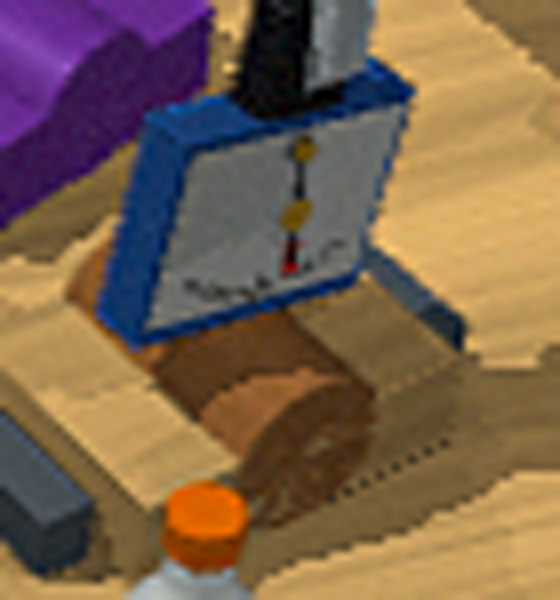

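```bash
cat > dial.py <<'E'
from h import *
import sys
th=np.radians(13.74);n=np.array([np.cos(th),np.sin(th),0]);gy=np.array([-n[1],n[0],0])
def run(f,c0,xd,zf):
    s=dict(np.load(f));px=s['pixels'].astype(float)
    Q=cloud(s)
    B=px[...,0]-px[...,2]*1.0   # red-blue: ~0 on white, very negative on blue
    def pt(u,v):
        o,r=ray(s,u,v); return o+r*((xd-o@n)/(r@n))
    uc,vc=proj(s,np.array(c0))
    L=[];Rr=[]
    for v in range(int(vc)-25,int(vc)+26):
        row=B[v]
        for sgn,lst in((-1,L),(1,Rr)):
            u=int(round(uc))
            while abs(u-uc)<30 and row[u]>-25: u+=sgn
            if abs(u-uc)>=30: continue
            u0=u-sgn; f_=(row[u0]+25)/(row[u0]-row[u]); p=pt(u0+sgn*f_,v)
            lst.append((p@gy,p[2]-zf))
    L=np.array(L);Rr=np.array(Rr)
    g=lambda A:A[(A[:,1]>.03)&(A[:,1]<.075)]
    l=np.median(g(L)[:,0]);r=np.median(g(Rr)[:,0])
    red=(px[...,0]-px[...,1]>25)&(px[...,0]-px[...,2]>25)&(abs(px[...,1]-px[...,2])<18)
    yy,xx=np.mgrid[:384,:512]; near=np.hypot(xx-uc,yy-vc)<16; m=red&near
    w=(px[...,0]-px[...,1])[m]; u,v=(xx[m]*w).sum()/w.sum(),(yy[m]*w).sum()/w.sum(); R_=pt(u,v)
    mid=(l+r)/2; dy=R_@gy-mid
    print(f,'L %.4f R %.4f width %.4f mid %.4f std %.4f %.4f'%(l,r,r-l,mid,g(L)[:,0].std(),g(Rr)[:,0].std()),'red',round(u,2),round(v,2),m.sum(),'dy %.4f z %.4f'%(dy,R_[2]-zf),'ang asin %.3f atan %.3f'%(np.arcsin(dy/.054),np.arctan2(dy,.078-(R_[2]-zf))))
def xd(f,c0):
    s=dict(np.load(f));Q=cloud(s);px=s['pixels'].astype(int)
    m=(abs((Q-c0)@gy)<.045)&(abs((Q-c0)@n)<.02)&(abs(Q[...,2]-c0[2])<.03)&(px.min(2)>85)
    return np.median(Q[m]@n)
for f,c,zf in(('s9.npz',(.495,-.042,.045),0),('s10.npz',(.495,-.042,.045),0),('s13.npz',(.49,-.042,.045),0),('s15.npz',(.49,-.042,.045),0),('s16.npz',(.553,.134,.124),.079),('s17.npz',(.553,.134,.112),.067)):
    x=xd(f,np.array(c)); run(f,np.array(c)+n*(x-np.array(c)@n),x,zf)
E
python3 dial.py
```

```text
s9.npz L -0.2055 R -0.1029 width 0.1026 mid -0.1542 std 0.0330 0.0002 red 251.94 219.17 9 dy 0.0123 z 0.0260 ang asin 0.231 atan 0.233
s10.npz L -0.2054 R -0.1026 width 0.1028 mid -0.1540 std 0.0320 0.0002 red 251.88 219.17 8 dy 0.0122 z 0.0257 ang asin 0.229 atan 0.230
s13.npz L -0.2049 R -0.1047 width 0.1002 mid -0.1548 std 0.0007 0.0003 red 251.67 218.49 10 dy 0.0140 z 0.0259 ang asin 0.263 atan 0.263
s15.npz L -0.2052 R nan width nan mid nan std 0.0002 nan red 251.72 218.96 11 dy nan z 0.0256 ang asin nan atan nan
s16.npz L -0.0512 R 0.0502 width 0.1015 mid -0.0005 std 0.0005 0.0008 red 313.79 198.23 10 dy 0.0132 z 0.0256 ang asin 0.246 atan 0.246
s17.npz L -0.0488 R 0.0516 width 0.1004 mid 0.0014 std 0.0004 0.0001 red 314.61 201.42 8 dy 0.0140 z 0.0255 ang asin 0.262 atan 0.261dial.py:18: RuntimeWarning: divide by zero encountered in scalar divide
  u0=u-sgn; f_=(row[u0]+25)/(row[u0]-row[u]); p=pt(u0+sgn*f_,v)
dial.py:9: RuntimeWarning: invalid value encountered in matmul
  o,r=ray(s,u,v); return o+r*((xd-o@n)/(r@n))
  return _methods._mean(a, axis=axis, dtype=dtype,
  ret = ret.dtype.type(ret / rcount)
  ret = _var(a, axis=axis, dtype=dtype, out=out, ddof=ddof,
  arrmean = um.true_divide(arrmean, div, out=arrmean,
  ret = ret.dtype.type(ret / rcount)
```

```bash
cat > tilt.py <<'E'
from h import *
import sys
th=np.radians(13.74);n=np.array([np.cos(th),np.sin(th),0]);gy=np.array([-n[1],n[0],0])
def tilt(f,c0,xd):
    s=dict(np.load(f));px=s['pixels'].astype(float);B=px[...,0]-px[...,2]
    def pt(u,v):
        o,r=ray(s,u,v); return o+r*((xd-o@n)/(r@n))
    uc,vc=proj(s,np.array(c0)); out=[]
    for sgn in(-1,1):
        A=[]
        for v in range(int(vc)-22,int(vc)+23):
            # start along the dial middle: inside column guess follows white region
            best=None
            for k in range(4,26):
                u=int(round(uc))+sgn*k
                if B[v,u]<-25 and B[v,u-sgn]>=-25 and px[v,u-sgn].min()>70:
                    u0=u-sgn; f_=(B[v,u0]+25)/(B[v,u0]-B[v,u]); p=pt(u0+sgn*f_,v); A.append((p@gy,p[2])); break
        A=np.array(A); 
        for _ in range(4):
            k=np.polyfit(A[:,1],A[:,0],1); r=A[:,0]-np.polyval(k,A[:,1]); A=A[abs(r)<max(.0008,2*r.std())]
        out.append((np.arctan(k[0]).round(3),len(A),(1000*r.std()).round(2)))
    print(f,out)
for f in('s16','s17','s18','s19','s20'): tilt(f+'.npz',(.565,.136+(0 if f<'s18' else .01),.12 if f=='s16' else .112),.568)
E
python3 tilt.py
```

```text
s16.npz [(np.float64(0.02), 19, np.float64(1.68)), (np.float64(0.007), 11, np.float64(0.96))]
s17.npz [(np.float64(0.002), 17, np.float64(1.26)), (np.float64(-0.245), 13, np.float64(10.05))]
s18.npz [(np.float64(0.072), 19, np.float64(1.55)), (np.float64(-0.175), 14, np.float64(7.0))]
s19.npz [(np.float64(0.18), 19, np.float64(0.71)), (np.float64(0.152), 12, np.float64(1.39))]
s20.npz [(np.float64(0.192), 18, np.float64(0.86)), (np.float64(-0.123), 10, np.float64(6.18))]
```

Request:
drive_tool(commands=[[[0.0016,0,-0.008,0],[0.0018,0,-0.008,0],[0.0008,0,-0.004,0],[0,0,0,0],[0,0,0,0],[0,0,0,0],[0,0,0,0],[0,0,0,0],[0,0,0,0],[0,0,0,0],[0,0,0,0],[0,0,0,0],[0,0,0,0],[0,0,0,0]]])

```text
time: 30.7
tool_pos: [0.5314, 0.1653, 0.1276]
ee_rot: [0.675, 1.568, -0.657]
wrist_force: [-1.2, -1.8, 6.5]
width: 0.0198
```

```bash
python3 d.py; python3 look.py s21
python3 - <<'E'
from h import *
exec(open('tilt.py').read().split("for f in('s16'")[0])
tilt('s21.npz',(.565,.146,.112),.568)
for f in('s21',):
    s=dict(np.load(f+'.npz'));p=s['pixels'];print(f)
    for v in range(197,206): print(v,' '.join('%3d,%3d,%3d'%tuple(p[v,u]) for u in range(312,321)))
E
```

```text
30.7 [0.5314 0.1653 0.1276] ydir deg 13.7 F [-1.2 -1.8  6.5] T [-0.75  0.55 -0.05] w 0.0198
q [ 0.2   0.11  1.42 -0.    1.61 -0.04]
 red [316.  201.6   3. ] gold [[309.63, 178.89, 3.0], [318.35, 188.04, 7.0], [317.45, 196.03, 12.0], [309.47, 214.92, 168.0]]
   from gold z 0.1891 gy -0.0134 n 3 to red: dy 34.8 dz -99.8 r 105.7 ang 0.336
   from gold z 0.1397 gy 0.024 n 7 to red: dy -2.6 dz -50.5 r 50.5 ang -0.052
   from gold z 0.1094 gy 0.0244 n 12 to red: dy -3.0 dz -20.1 r 20.4 ang -0.149
   from gold z 0.0459 gy 0.0015 n 168 to red: dy 19.9 dz 43.4 r 47.7 ang 2.712
   pointer ang(world) 0.649
L edge tilt 0.24 y@.067 -0.0559
R edge tilt 0.238 y@.067 0.0567
s21.npz [(np.float64(0.228), 17, np.float64(0.74)), (np.float64(0.231), 10, np.float64(1.65))]
s21
197  95, 97, 95  96,101, 96  96, 97, 95  88, 90, 83  99, 78, 34 103, 77, 14 103, 82, 30 107,107,104 107,111,111
198  92, 98, 93 105,104,102  98,100, 99  96,100,103 103, 89, 61  79, 64, 30 103,107,109 110,112,113 106,109,108
199 109,108,105 108,111,109  96, 99, 97  97,105,102  73, 85, 84  19, 29, 32  93, 97, 98 112,114,113 107,110,108
200 108,107,105 108,109,107  96,103,100  98, 80, 77  95, 17, 19  30,  0,  0  99,105,102 109,111,108 106,109,105
201 104,107,105 107,109,109 110,112,112 104, 92, 90  89, 16, 19  58, 42, 35  99,108,103 113,116,112  81, 80, 79
202 107,108,105 106,107,106 110,119,114 105, 85, 85  66, 25, 21  68, 71, 73  75, 78, 78 103,105,103  80, 81, 77
203 109,111,106 106,108,106 110,116,114 105, 65, 63 120,  0,  0  94, 70, 67  75, 80, 74 105,106,103 108,110,106
204  79, 82, 81 102,106,104 114,117,114  84, 66, 64 105,106,105  88, 92, 90 106,109,104 114,113,111 116,114,110
205  63, 69, 64  64, 66, 61  76, 77, 73  57, 57, 55 108,110,104 123,123,113  97,101,103  62, 78, 92  58, 72, 88
```

View pics/s21.png

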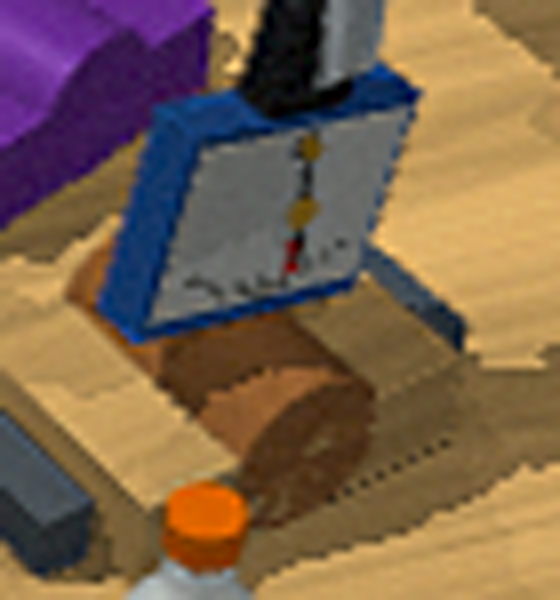

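Request:
drive_tool(commands=[[[0.0006,0,-0.0032,0],[0,0,0,0],[0,0,0,0],[0,0,0,0],[0,0,0,0],[0,0,0,0],[0,0,0,0],[0,0,0,0],[0,0,0,0],[0,0,0,0],[0,0,0,0],[0,0,0,0],[0,0,0,0],[0,0,0,0],[0,0,0,0]]])

```text
time: 32.25
tool_pos: [0.5312, 0.166, 0.1275]
ee_rot: [0.619, 1.568, -0.713]
wrist_force: [-2.6, -2.5, 8.0]
width: 0.02
```

```bash
python3 d.py; python3 look.py s22; python3 rel.py s22.npz .067 | head -2
python3 - <<'E'
exec(open('tilt.py').read().split("for f in('s16'")[0])
tilt('s22.npz',(.565,.146,.112),.568)
s=dict(np.load('s22.npz'));cv2.imwrite('pics/full22.png',cv2.cvtColor(s['pixels'],cv2.COLOR_RGB2BGR))
E
```

```text
32.25 [0.5312 0.166  0.1275] ydir deg 13.7 F [-2.6 -2.5  8. ] T [-0.82  0.51 -0.04] w 0.02
q [ 0.2   0.11  1.42 -0.    1.61 -0.04]
 red [316.   201.86   4.  ] gold [[310.26, 178.3, 4.0], [318.35, 188.12, 7.0], [317.56, 196.03, 12.0], [309.09, 214.98, 161.0]]
   from gold z 0.1905 gy -0.0115 n 4 to red: dy 32.8 dz -102.0 r 107.1 ang 0.311
   from gold z 0.1397 gy 0.0238 n 7 to red: dy -2.5 dz -51.2 r 51.3 ang -0.049
   from gold z 0.1095 gy 0.0246 n 12 to red: dy -3.3 dz -21.0 r 21.3 ang -0.156
   from gold z 0.0467 gy -0.0002 n 161 to red: dy 21.5 dz 41.8 r 47.0 ang 2.666
   pointer ang(world) 0.608
L edge tilt 0.236 y@.067 -0.0561
R edge tilt 0.208 y@.067 0.0595
crown scene gx,gy 0.5563109425252388 0.0008397777565711511
case face X 0.5681 -12 => 0.5561
s22.npz [(np.float64(0.233), 19, np.float64(0.78)), (np.float64(-0.016), 8, np.float64(6.73))]
```

View pics/full22.png

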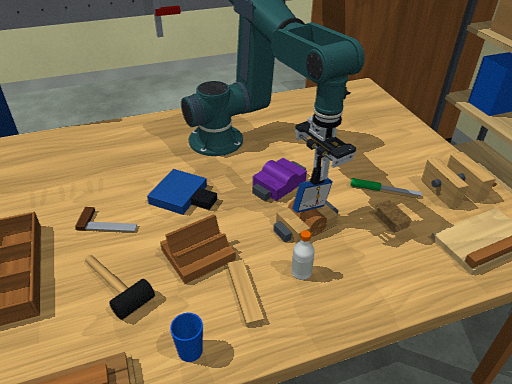

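The full picture shows the gauge at (315,195), tilted on the stud crown. The joist is empty and everything else is where it was. The tilt reads about 0.235–0.24 rad against a mark of about 0.24, so I'm handing in.

```bash
python3 -c "
from bench import robot
print(robot.close_job()); print(robot.get_obs()['time'])"
```

```text
the job is handed in; nothing more can be done
None
the job is handed in; nothing more can be done
```

I drew the gauge out of the joist and stood it level on the stud's crown until the pointer settled. I then rocked it towards the gauge's +y and handed in while still holding it there, at about 32 s.

**On the way**
- The first grip slipped off the handle without lifting the gauge.
- Because the tool cannot tilt, I stood the gauge on the bench once to change to a grip across its thickness.
- The first try at that second grip missed. The closed fingertips, about 40 mm higher than the reported tool point implied, pressed on the handle's top with about 6 N. The gauge leaned by up to about 0.12 rad but did not fall, and the next try held.

**Last checks**
- **Level stage:** on the crown the case was within about 0.01 rad of upright and centred to about 1 mm. It held there for 1.3 s.
- **Final hold:** the foot was pressed on the crown, with 8 N at the wrist pushing up. The gauge stayed centred along the crown, and the bystanders had not moved.
- **Pointer on the mark:** final tilt read 0.233–0.242 rad, by the case edge, the dial's hub and the arm's travel. The fit to the case's right edge was poor, so I did not use it.
- **Disagreement:** the mark measured about 0.235 from the hub, corrected for viewing angle, and 0.23–0.26 from the dial's edges. That puts the pointer within about 0.01–0.02 rad of the mark's centre. The mark's half-width is about 0.05 rad, but I could not confirm closer than that at this picture resolution.

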